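Fit the axle clip on a bottle trolley wheel

TASK

The folded bottle trolley on the pantry table is getting a new wheel: press the wheel that stands proud fully down onto its axle, then pick up the loose brass R-clip and push its straight leg through the cross hole in that axle until the bow springs over the axle and the clip sits fully home, then let go. Push by feel and never force it: the axle pin can turn, so if the leg meets solid metal, back off and find the hole. Leave the mug, the grease jar and the screwdriver where they are.

Things in the scene. Friction and masses are not known exactly. Their poses are not given: they have to be found in the camera images.
- axle_mid (a point): Middle of the cross hole in the working axle, on its upright centre line, 98 to 104 mm above the table (the trolley stands on rubber feet). The axle is a bright steel pin, 20 mm across, ending 14 mm above this point. The hole runs level, right through it, 6.2 mm wide and high, edges barely broken. Axes: x towards the trolley's handle, z up.
- trolley: The folded trolley (aluminium tubes, fixed, about 660 x 350 mm, low), axes as axle_mid, origin 98 mm below it; its other wheel, 200 mm away along -y, already has its clip: leave it. The working axle turns stiffly in its greased sleeve (about 12 N at its rim) and stays as left; its hole starts within 0.8 rad of this body's y axis (either way), exactly where is not reported.
- wheel (a joint): How far (m) the grey-hubbed black wheel (150 mm across, tread 32 mm thick) on the working axle stands above home: 0 is home on the axle's shoulder, a hard stop. It starts 9 to 16 mm proud, its hub covering the cross hole. Its tight bush slides on the axle: about 6 N of push moves it down and it stays where it is left.
- wheel_hub (a point): Centre of the washer face on top of that wheel's hub, on the axle's centre line: 6 mm below the middle of the cross hole when the wheel is home; it moves with the wheel. Washer 38 mm across, 2 mm thick, on a hub 56 mm across; the tread's upper face lies 6 mm below this point, out to 75 mm radius. The axle stands up through the middle.
- clip_coil (a point): Middle of the double coil (26 mm across, 10 mm high) of the loose brass R-clip: 5 mm wire, 89 mm long, about 44 g, lying flat on the table, this point 5 mm up. x: from the coil along the straight leg; y: from the leg towards the bow; z up. The leg runs along x at y = -10.5 mm, its middle 2.5 mm above the table, to a blunt tip at x = 75.5 mm. Grip it across the coil, along y.
- clip_seat (a point): Point on the leg's centre line, 40 mm along x and -10.5 mm along y from the coil's middle, that lies at the hole's centre when the clip is fully home. The bow lies on the +y side in the same level plane, to a flared end at x = 63 mm, y = 5 mm from the coil. Axes as clip_coil.
- bow (a joint): Opening of the clip's bow about its coil, in rad: -0.02 when free, about 0 hugging the axle, about 0.1 riding over it. The bow meets the axle about 24 mm short of home, the push along the leg peaks at about 10 N some 17 mm short (with up to 13 N sideways), and from about 7 mm short it springs closed and draws itself home; beyond that it stops firmly.
- clip: The whole R-clip: origin under the middle of the coil, on its underside; axes as clip_coil.
- mug: Pink mug, 80 mm across, 85 mm high, standing on the table, origin under its centre. Leave it alone.
- grease: Grey jar with a black cap, 68 mm across, 70 mm high, standing on the table, origin under its centre. Leave it alone.
- screwdriver: Green-handled screwdriver, 200 mm long, lying on the table. Leave it alone.

How it is judged:
By the outcome, as a careful person would: the job done as asked, in the order asked, and still so for the second after the job is handed in, with the robot touching nothing.
It also fails if it takes over 67 s, if anything falls off the work surface, if the arm or the gripper's body presses on something with over 40 N, if the wrist force passes 120 N, or if a joint passes its speed limit or range.

ROBOT

A 6-joint arm with a two-finger parallel gripper is mounted at the origin on the work surface. World frame = base frame: x ahead of the robot, y to its left, z up, the work surface at z = 0. Lengths are in m, angles in rad, forces in N, time in s.
With the tool pointing down it reaches from about 0.3 to 0.875 m from the base axis. Payload 6.4 kg.
Tool frame: the origin (TCP) lies between the finger pads; the fingertips stand tip_extent ahead of it and the grasp point (between the pads) lies 5 mm behind it (tip_extent is the distance from the TCP to the fingertips, in m); z points along the fingers, y is the direction in which the jaws open and shut (so a half turn about z gives the same grasp; the last joint's range is limited). The gripper opens to 85 mm and grips with 20 to 120 N. Pads are 22 mm wide; open, the fingers measure 114 mm over their backs; the gripper's body (76 mm by 85 mm) begins 54 mm behind the grasp point. The pads swing forward as they close: fully open they stand 13 mm farther back than shut.
Start: joints at [-1.43, 0.181, 1.607, -0, 1.354, -0.206], TCP at [0.195, -0.541, 0.245] pointing down, gripper open.
Joint ranges: [-2.99, 2.99], [-0.89, 2.07], [0.3, 2.58], [-1.14, 4.28], [0, 2.63], [-3.12, 3.12]. Speed limits (rad/s): [2.57, 2.57, 3.01, 3.14, 3.14, 3.14].

INTERFACE

Orientations are given as a unit quaternion [w, x, y, z].
In Python, from bench import * gives the robot as it stands.
- The arm moves only by the shell command python3 -m jog 'ROWS'. ROWS is JSON, a list of rows, each a list of 3 entries, a list of its own where there are three numbers: the shift along the tool's x, y, z in mm, then the turn, a rotation vector about the tool's x, y, z in rad, then the opening, from 0 (shut) to 1 (fully open). A call has 1 to 20 rows; each row is the pose to reach, as a shift and turn from the pose measured when the call began, along the tool's axes at that moment; what a row does not reach only later rows make up. A row lasts 1/12 s, in which the tool goes at most 41.7 mm and 7.16 degrees, less where a joint would pass 70% of its speed; a pose out of reach is approached as far as the arm can. A call with a gripper value outside its range is refused whole. The fingers move at their own pace and stop on an object; the grip force is fixed at half the most. Time passes only in rows, so rows that repeat a pose let the fingers close. It gives the time, the measured TCP pose, the force and the opening at its end, in the units of the state.
- get_obs(): the state, without advancing time (a new reading comes with each control period).
- camera(name): name is "scene" or "top" or "wrist"; returns (picture, depth): 420x560x3 uint8, red, green, blue; 420x560 float32, m along the optical axis (not along the pixel's ray), 0 where there is no reading.
- get_calibration(name): a dict with "fx", "fy", "cx", "cy" (pixels), "world_from_camera" (4x4, takes a point from camera to world coordinates). Camera axes: x right, y down, z forward; pixel columns grow to the right and rows downward; lengths in m; the calibration is good to about 2 mm. A picture is of the moment at which its call begins: read the wrist's pose just before it. get_calibration takes no time and is no camera call; for the wrist camera it gives the pose at the moment of the call.
- hand_in(): hands the job in, once; it reports no verdict.
The state is a dict: "time_s": time; "q": joint angles; "dq": joint speeds; "joint_efforts": joint torques, N m; "eef_pos": TCP position; "eef_rot": TCP orientation; "wrist_force": force on the tool from outside, world axes, zero at the start; "torque": the same for the moment, N m; "opening": opening from 0.0 (shut) to 1.0 (fully open).
Only numpy, scipy, OpenCV 4.12 (cv2) and the standard library are available. Lean on these libraries where they do the work, as an engineer would, in place of code of your own. Each camera call takes 0.05 s, during which the arm holds its last target.

## Working session

There is one attempt and no reset: what is moved stays moved. The work goes in short steps, Python scripts to look and compute and a shell command to move; the robot and the scene stay as the last step left them, time stands still between calls to the robot, and variables do not carry over. Pictures are saved under pics/ and viewed, and the job is handed in when it is done.

```bash
ls; mkdir -p pics; python3 - <<'E'
from bench import *
import cv2
o=get_obs();print(o)
for n in("scene","top","wrist"):
    p,d=camera(n);cv2.imwrite(f"pics/{n}0.png",p[:,:,::-1]);
    import numpy as np;np.save(f"pics/{n}0.npy",d)
    print(n,get_calibration(n))
E
```

```text
pics
{'time_s': 0.0, 'q': array([-1.43028828e+00,  1.81514365e-01,  1.60801180e+00,  3.03405490e-05,
        1.35380733e+00, -2.06300683e-01]), 'dq': array([ 0.00131694,  0.00012659, -0.0011741 ,  0.00059499, -0.00139235,
        0.00037029]), 'joint_efforts': array([-2.21047185e-04, -4.44874656e+01, -3.51334655e+01, -4.66352885e-04,
        9.06503439e-03,  9.22276143e-06]), 'eef_pos': array([ 0.1953906 , -0.54022176,  0.2443973 ]), 'eef_rot': array([-8.69460527e-04,  9.85003291e-01,  1.72533357e-01,  4.34320747e-05]), 'wrist_force': array([ 0.34481305,  0.07633234, -0.9422428 ]), 'torque': array([ 0.05337863,  0.07084339, -0.03520357]), 'opening': 0.9966445274368592}
scene {'fx': 417.15119912299537, 'fy': 417.15119912299537, 'cx': 279.9116198061417, 'cy': 208.30852446699367, 'world_from_camera': array([[-0.91086642,  0.23860511, -0.33673426,  0.90417216],
       [ 0.41204667,  0.5717242 , -0.70947092,  0.74443065],
       [ 0.02323574, -0.78498347, -0.61908082,  0.81729041],
       [ 0.        ,  0.        ,  0.        ,  1.        ]])}
top {'fx': 383.4439559038648, 'fy': 383.4439559038648, 'cx': 283.2921153641647, 'cy': 202.01135698300837, 'world_from_camera': array([[-0.02217682, -0.992868  ,  0.11713801,  0.3773654 ],
       [-0.99969215,  0.02071876, -0.01365061, -0.06790688],
       [ 0.0111263 , -0.11740468, -0.99302183,  1.14540642],
       [ 0.        ,  0.        ,  0.        ,  1.        ]])}
wrist {'fx': 309.468482336565, 'fy': 309.468482336565, 'cx': 281.23131959370403, 'cy': 203.15775666017376, 'world_from_camera': array([[ 0.33934286, -0.89376507, -0.29330944,  0.26989939],
       [-0.94066143, -0.32294781, -0.1042151 , -0.51197752],
       [-0.00157982,  0.31126953, -0.95032036,  0.37178158],
       [ 0.        ,  0.        ,  0.        ,  1.        ]])}
```

View pics/scene0.png

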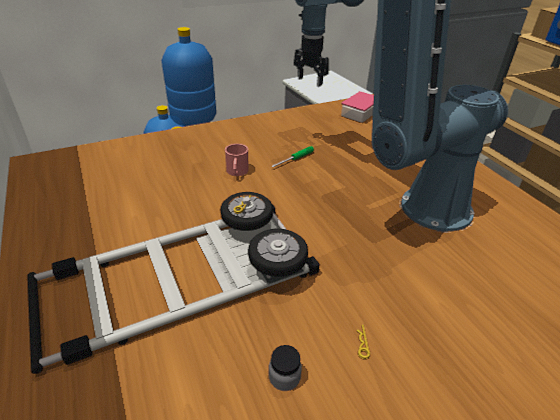

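View pics/top0.png

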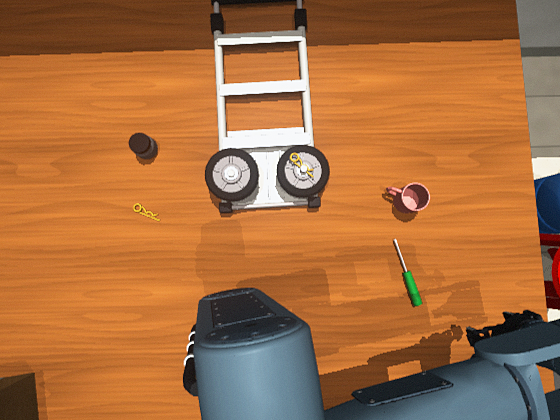

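View pics/wrist0.png

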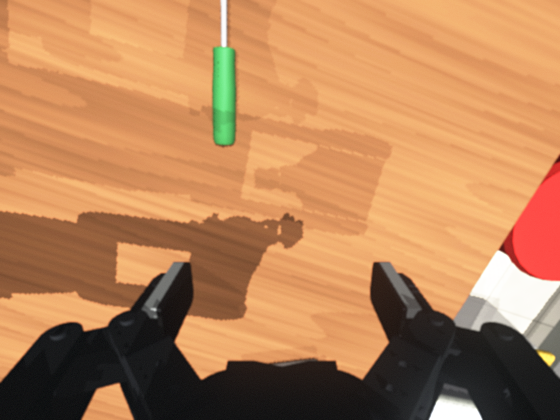

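Top picture: working wheel hub about (231,173), the other wheel with its clip at (303,170), loose clip from (137,208) to (159,218), jar (143,146), mug (410,197). Now zoomed crops.

```bash
cat > h.py <<'E'
from bench import *
import cv2, numpy as np
from scipy.spatial.transform import Rotation as R
def pt(cal,u,v,d):
    c=np.array([(u-cal['cx'])/cal['fx']*d,(v-cal['cy'])/cal['fy']*d,d,1]);return (cal['world_from_camera']@c)[:3]
def ray(cal,u,v,z):
    T=cal['world_from_camera'];r=T[:3,:3]@np.array([(u-cal['cx'])/cal['fx'],(v-cal['cy'])/cal['fy'],1]);o=T[:3,3]
    return o+r*(z-o[2])/r[2]
def proj(cal,p):
    T=np.linalg.inv(cal['world_from_camera']);c=T[:3,:3]@np.asarray(p)+T[:3,3];return np.array([cal['fx']*c[0]/c[2]+cal['cx'],cal['fy']*c[1]/c[2]+cal['cy']])
def crop(src,dst,u0,u1,v0,v1,s):
    p=cv2.imread(src)[v0:v1,u0:u1];cv2.imwrite(dst,cv2.resize(p,None,fx=s,fy=s,interpolation=cv2.INTER_CUBIC))
def tool(o):
    q=o['eef_rot'];return R.from_quat([q[1],q[2],q[3],q[0]])
def rel(o,pos,Rt):
    """rows entries (mm, rotvec) to reach world pos and Rotation Rt"""
    T=tool(o);return np.round(T.inv().apply(np.asarray(pos)-o['eef_pos'])*1000,1),np.round((T.inv()*Rt).as_rotvec(),4)
E
python3 - <<'E'
from h import *
crop('pics/top0.png','pics/t0a.png',125,265,125,230,5)
crop('pics/scene0.png','pics/s0a.png',215,325,190,280,7)
crop('pics/scene0.png','pics/s0b.png',330,400,310,370,10)
d=np.load('pics/top0.npy');c=get_calibration('top')
for u,v in((231,173),(143,145),(410,190),(303,170),(231,178),(215,185)):print(u,v,pt(c,u,v,d[v,u]))
for u,v in((138,209),(159,218)):print(ray(c,u,v,0.005))
E
```

```text
231 173 [0.58230932 0.05919968 0.1109869 ]
143 145 [0.67694647 0.31528407 0.06988913]
410 190 [ 0.54074794 -0.4675126   0.00255353]
303 170 [ 0.58554124 -0.13778658  0.11686195]
231 178 [0.56943158 0.05995555 0.10553898]
215 185 [0.55187897 0.10485383 0.09940411]
[0.49997282 0.34919857 0.005     ]
[0.47179139 0.28651624 0.005     ]
```

View pics/t0a.png

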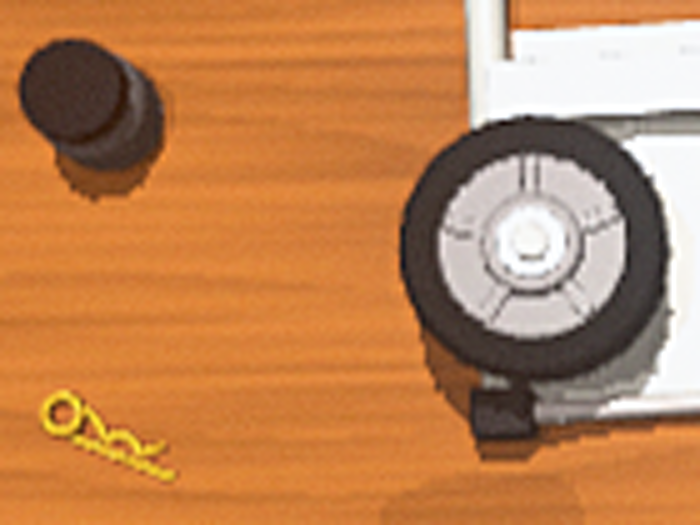

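View pics/s0a.png

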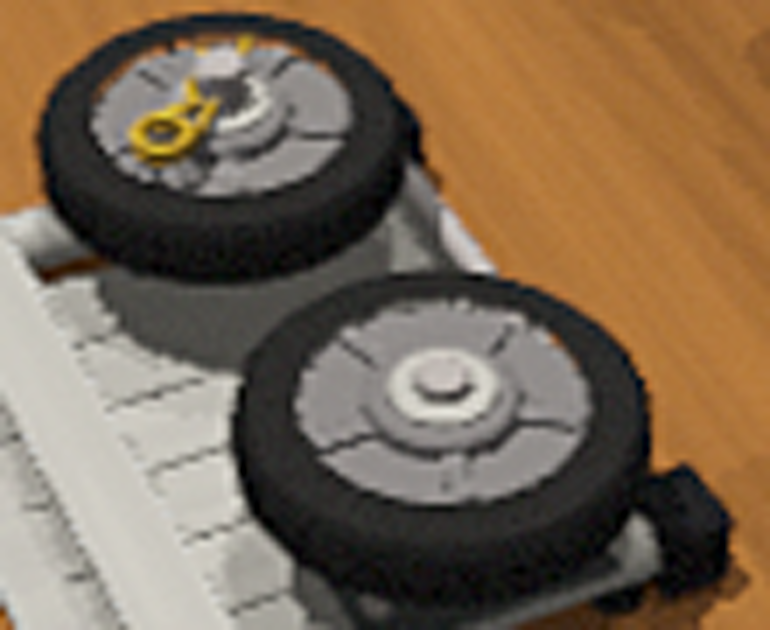

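View pics/s0b.png

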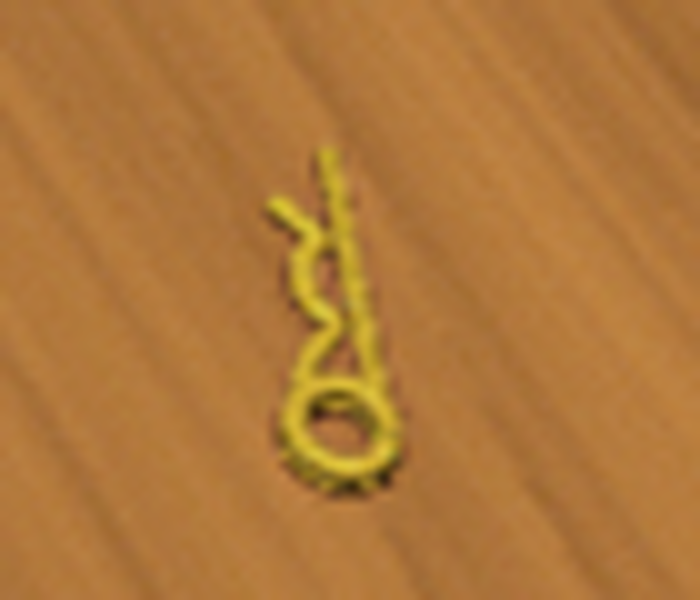

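```bash
python3 - <<'E'
import bench;print([n for n in dir(bench) if not n.startswith('__')]);print(getattr(bench,'tip_extent',None))
from h import *
o=get_obs()
# axle xy two-view: top px(231,172.6) scene px
us=(442/7+215,372/7+190)
a=get_calibration('top');b=get_calibration('scene')
for z in(.105,.113,.118):print(z,ray(a,231,172.6,z),ray(b,*us,z))
# clip
for nm,t,s in(('coil',(137.4,207.8),(340/10+330,428/10+310)),('tip',(159.4,219.8),(328/10+330,152/10+310))):
    for z in(.0,.005,.01):print(nm,z,ray(a,*t,z),ray(b,*s,z))
Rt=R.from_matrix(np.array([[0,1,0],[1,0,0],[0,0,-1]]).T)
print(Rt.as_matrix()); print(rel(o,[0.582,0.060,0.245],Rt))
E
```

```text
['MotionError', 'camera', 'get_calibration', 'get_obs', 'hand_in', 'tip_extent']
0.014
0.105 [0.58461449 0.05992841 0.105     ] [0.57862854 0.05424929 0.105     ]
0.113 [0.58302089 0.05894544 0.113     ] [0.58228484 0.06200097 0.113     ]
0.118 [0.58202489 0.05833109 0.118     ] [0.58457003 0.06684578 0.118     ]
coil 0.0 [0.50415579 0.35289325 0.        ] [0.50055369 0.34940453 0.        ]
coil 0.005 [0.50360232 0.35105635 0.005     ] [0.50302294 0.35182121 0.005     ]
coil 0.01 [0.50304885 0.34921944 0.01      ] [0.50549219 0.35423789 0.01      ]
tip 0.0 [0.46680035 0.28679765 0.        ] [0.46256757 0.28663757 0.        ]
tip 0.005 [0.46640994 0.28524927 0.005     ] [0.4652692  0.28943825 0.005     ]
tip 0.01 [0.46601953 0.2837009  0.01      ] [0.46797084 0.29223893 0.01      ]
[[ 0.  1.  0.]
 [ 1.  0.  0.]
 [ 0.  0. -1.]]
(array([ 5.677e+02, -4.332e+02,  3.000e-01]), array([-1.0000e-03, -1.0000e-03, -1.2239e+00]))
```

```bash
python3 -m jog '[[[568,-433,0],[0,0,-1.224],0.45],[[568,-433,0],[0,0,-1.224],0.45],[[568,-433,0],[0,0,-1.224],0.45],[[568,-433,0],[0,0,-1.224],0.45],[[568,-433,0],[0,0,-1.224],0.45],[[568,-433,0],[0,0,-1.224],0.45],[[568,-433,0],[0,0,-1.224],0.45],[[568,-433,0],[0,0,-1.224],0.45],[[568,-433,0],[0,0,-1.224],0.45],[[568,-433,0],[0,0,-1.224],0.45],[[568,-433,0],[0,0,-1.224],0.45],[[568,-433,0],[0,0,-1.224],0.45],[[568,-433,20],[0,0,-1.224],0.45],[[568,-433,30],[0,0,-1.224],0.45],[[568,-433,40],[0,0,-1.224],0.45],[[568,-433,40],[0,0,-1.224],0.45],[[568,-433,40],[0,0,-1.224],0.45],[[568,-433,40],[0,0,-1.224],0.45],[[568,-433,40],[0,0,-1.224],0.45],[[568,-433,40],[0,0,-1.224],0.45]]'
python3 - <<'E'
from h import *
o=get_obs();print(o['eef_pos'],o['opening'],tool(o).as_matrix().round(3),o['q'])
p,d=camera('wrist');cv2.imwrite('pics/w1.png',p[:,:,::-1]);np.save('pics/w1.npy',d)
E
```

```text
time_s: 1.82
eef_pos: [0.5819, 0.0602, 0.2046]
eef_rot: [-0.001, 0.707, 0.708, -0.0]
wrist_force: [-0.8, -0.2, 0.0]
opening: 0.449
[0.58190951 0.06017428 0.20464078] 0.4489460994062721 [[-0.002  1.    -0.002]
 [ 1.     0.002  0.001]
 [ 0.001 -0.002 -1.   ]] [-1.00122883e-01  2.42244064e-01  1.61900712e+00  8.14510120e-04
  1.28230625e+00 -1.01903086e-01]
```

View pics/w1.png

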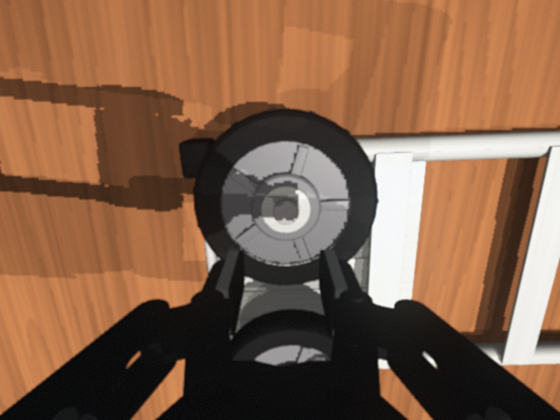

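```bash
python3 - <<'E'
from h import *
crop('pics/w1.png','pics/w1a.png',190,385,100,300,4)
c=get_calibration('wrist');d=np.load('pics/w1.npy')
for u,v in((287,208),(287,200),(287,230),(350,200)):print(pt(c,u,v,d[v,u]))
print(ray(c,287,208,.113),proj(c,[.5827,.060,.115]))
E
```

```text
[0.58535037 0.06478186 0.11208256]
[0.58532301 0.07098824 0.11173702]
[0.58556843 0.0441652  0.1057844 ]
[0.63630697 0.06568786 0.09499127]
[0.585333  0.0650979 0.113    ] [283.49222807 215.30958994]
```

View pics/w1a.png

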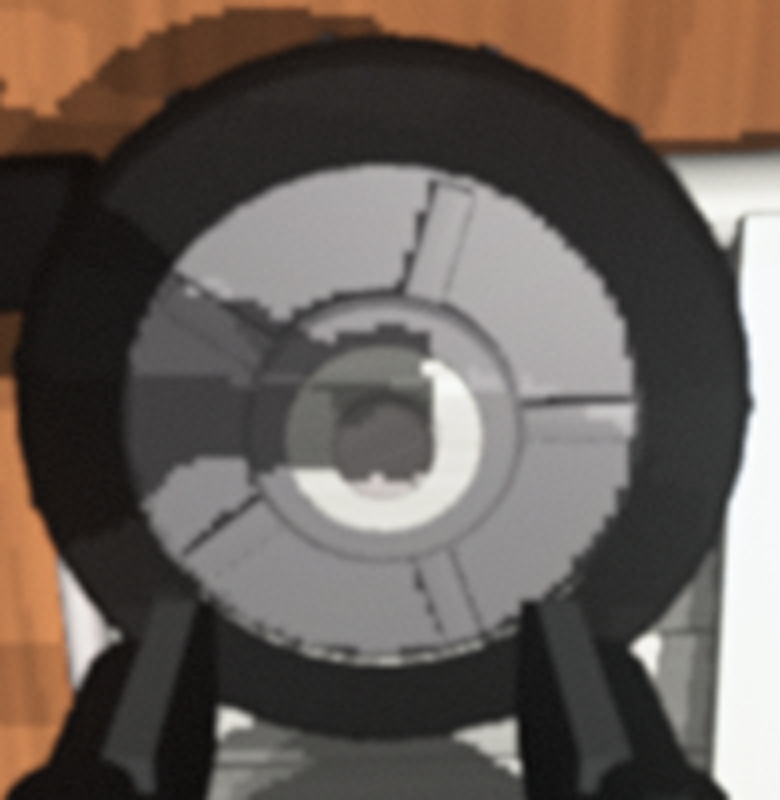

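```bash
python3 -m jog '[[[1,1.5,40],[0,0,0],0.45],[[1,1.5,76],[0,0,0],0.45],[[1,1.5,79],[0,0,0],0.45],[[1,1.5,82],[0,0,0],0.45],[[1,1.5,85],[0,0,0],0.45],[[1,1.5,88],[0,0,0],0.45],[[1,1.5,91],[0,0,0],0.45],[[1,1.5,94],[0,0,0],0.45]]'
```

```text
time_s: 2.53
eef_pos: [0.585, 0.0599, 0.1136]
eef_rot: [0.001, 0.707, 0.707, 0.001]
wrist_force: [-1.8, -1.3, 6.1]
opening: 0.447
```

```bash
python3 -m jog '[[[0,-1,2],[0,0,0],0.45],[[0,-1,4],[0,0,0],0.45],[[0,-1,6],[0,0,0],0.45],[[0,-1,8],[0,0,0],0.45]]';python3 -m jog '[[[0,0,1.5],[0,0,0],0.45],[[0,0,3],[0,0,0],0.45],[[0,0,4],[0,0,0],0.45]]'
```

```text
time_s: 2.87
eef_pos: [0.585, 0.0598, 0.1072]
eef_rot: [0.002, 0.707, 0.707, 0.002]
wrist_force: [-1.1, 0.2, 7.2]
opening: 0.45
time_s: 3.12
eef_pos: [0.5852, 0.0598, 0.1044]
eef_rot: [0.002, 0.707, 0.707, 0.002]
wrist_force: [-3.6, -0.9, 6.0]
opening: 0.444
```

```bash
python3 -m jog '[[[0,0,1.5],[0,0,0],0.45],[[0,0,3],[0,0,0],0.45],[[0,0,4],[0,0,0],0.45],[[0,0,4],[0,0,0],0.45]]';python3 -m jog '[[[0,0,1.5],[0,0,0],0.45],[[0,0,2],[0,0,0],0.45],[[0,0,2],[0,0,0],0.45]]'
```

```text
time_s: 3.45
eef_pos: [0.5854, 0.0598, 0.1039]
eef_rot: [0.003, 0.707, 0.708, 0.002]
wrist_force: [-10.8, -0.3, 23.9]
opening: 0.449
time_s: 3.7
eef_pos: [0.5855, 0.0599, 0.104]
eef_rot: [0.003, 0.706, 0.708, 0.002]
wrist_force: [-7.6, 0.0, 13.8]
opening: 0.454
```

```bash
python3 -m jog '[[[0,0,2],[0,0,0],0.45],[[0,0,4],[0,0,0],0.45],[[0,0,5],[0,0,0],0.45],[[0,0,5],[0,0,0],0.45]]'; python3 -m jog '[[[0,0,-30],[0,0,0],0.45],[[0,0,-50],[0,0,0],0.45],[[0,0,-50],[0,0,0],0.45]]'
python3 - <<'E'
from h import *
o=get_obs();print(o['eef_pos'],o['opening'],tool(o).as_matrix().round(3),o['q'],o['wrist_force'])
E
```

```text
time_s: 4.03
eef_pos: [0.5857, 0.06, 0.1038]
eef_rot: [0.003, 0.706, 0.708, 0.001]
wrist_force: [-15.7, -0.4, 35.5]
opening: 0.452
time_s: 4.28
eef_pos: [0.5888, 0.0599, 0.1594]
eef_rot: [0.007, 0.706, 0.708, 0.004]
wrist_force: [0.6, 0.8, 1.2]
opening: 0.451
[0.58883313 0.0599396  0.15939472] 0.45077278676007587 [[-0.003  1.     0.016]
 [ 1.     0.003 -0.003]
 [-0.003  0.016 -1.   ]] [-0.09804297  0.2963935   1.64992051 -0.00180866  1.17933661 -0.10055489] [0.5619427  0.82790112 1.15159866]
```

```bash
python3 - <<'E'
from h import *
o=get_obs();a=np.radians(42);s,c=np.sin(a),np.cos(a)
Rt=R.from_matrix(np.array([[0,c,-s],[1,0,0],[0,-s,-c]]).T)
print(rel(o,[.584,.080,.152],Rt))
E
```

```text
(array([20.1, -4.9,  7.3]), array([ 0.0162, -0.7298, -0.0027]))
```

```bash
python3 -m jog '[[[20,-5,7],[0.016,-0.73,-0.003],0.45],[[20,-5,7],[0.016,-0.73,-0.003],0.45],[[20,-5,7],[0.016,-0.73,-0.003],0.45],[[20,-5,7],[0.016,-0.73,-0.003],0.45],[[20,-5,7],[0.016,-0.73,-0.003],0.45],[[20,-5,7],[0.016,-0.73,-0.003],0.45],[[20,-5,7],[0.016,-0.73,-0.003],0.45],[[20,-5,7],[0.016,-0.73,-0.003],0.45],[[20,-5,7],[0.016,-0.73,-0.003],0.45]]'
python3 - <<'E'
from h import *
o=get_obs();print(o['eef_pos'],tool(o).as_matrix().round(3))
p,d=camera('wrist');cv2.imwrite('pics/w2.png',p[:,:,::-1]);np.save('pics/w2.npy',d)
c=get_calibration('wrist');np.save('pics/w2T.npy',c['world_from_camera'])
print(c['world_from_camera'],proj(c,[.584,.061,.101]))
E
```

```text
time_s: 5.03
eef_pos: [0.584, 0.0798, 0.1519]
eef_rot: [0.253, 0.66, 0.661, -0.253]
wrist_force: [0.1, -0.1, 0.4]
opening: 0.449
[0.5840054  0.07982779 0.15193947] [[-0.001  1.     0.   ]
 [ 0.745  0.001 -0.667]
 [-0.667 -0.    -0.745]]
[[ 9.99998477e-01 -1.73422277e-03 -1.95742566e-04  5.83476192e-01]
 [-1.03593749e-03 -4.99572320e-01 -8.66271565e-01  2.26177038e-01]
 [ 1.40452031e-03  8.66270448e-01 -4.99573356e-01  1.93567668e-01]
 [ 0.00000000e+00  0.00000000e+00  0.00000000e+00  1.00000000e+00]] [282.15467359 206.96347379]
```

View pics/w2.png

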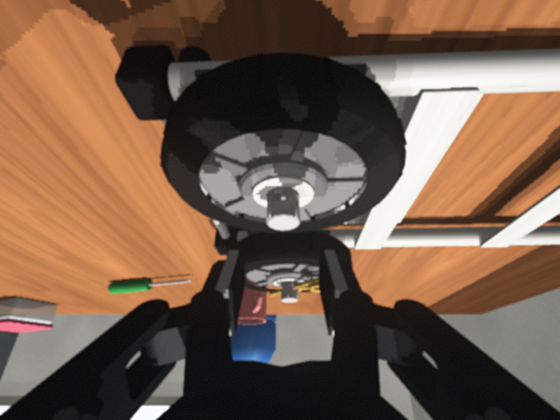

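```bash
python3 - <<'E'
from h import *
crop('pics/w2.png','pics/w2a.png',235,335,165,240,8)
E
```

```text
(no output)
```

View pics/w2a.png

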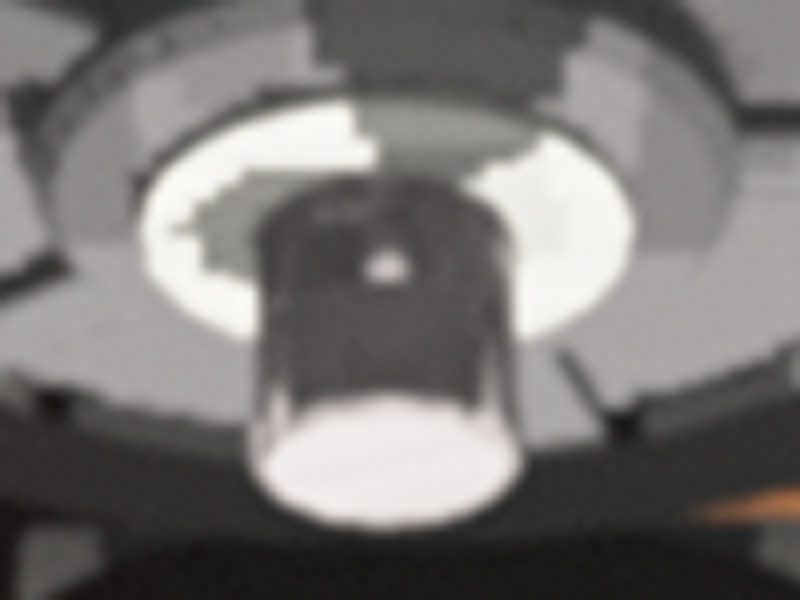

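```bash
python3 - <<'E'
from h import *
p=cv2.imread('pics/w2.png')[183:220,262:304].astype(float)
p=np.clip((p-30)*2.2,0,255).astype('uint8')
cv2.imwrite('pics/w2b.png',cv2.resize(p,None,fx=16,fy=16,interpolation=cv2.INTER_NEAREST))
E
```

```text
(no output)
```

View pics/w2b.png

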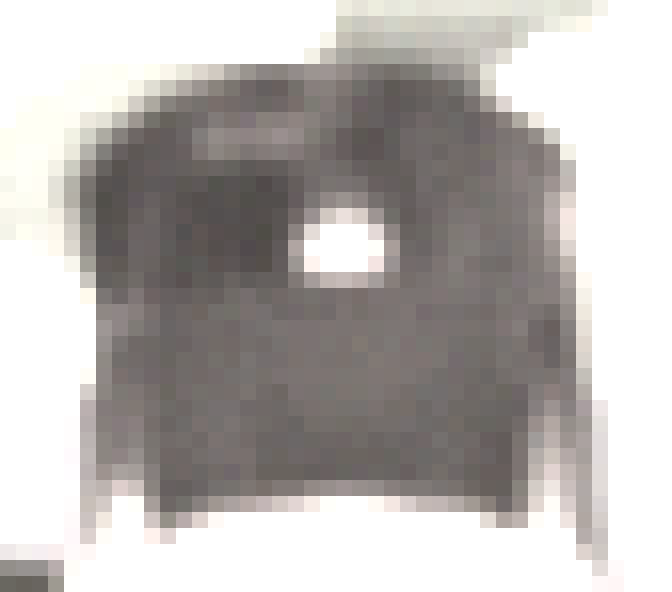

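```bash
python3 - <<'E'
from h import *
o=get_obs();print(o['q'])
c=get_calibration('wrist')['world_from_camera'];T=tool(o)
cr=T.inv()*R.from_matrix(c[:3,:3]); ct=T.inv().apply(c[:3,3]-o['eef_pos']);print(ct,cr.as_matrix().round(3))
a=np.radians(56);s,k=np.sin(a),np.cos(a)
Rt=R.from_matrix(np.array([[0,k,-s],[1,0,0],[0,-s,-k]]).T)
look=Rt.apply(cr.apply([0,0,1]));print(look)
cam=np.array([.584,.061,.101])-0.115*look;pos=cam-Rt.apply(ct);print(cam,pos,rel(o,pos,Rt))
E
```

```text
[ 0.26845653  0.52748164  1.52064856 -0.7141149   1.38450795  0.51364911]
[ 0.08201963 -0.00084393 -0.12842478] [[-0.001 -0.95  -0.312]
 [ 1.    -0.001 -0.   ]
 [ 0.    -0.312  0.95 ]]
[-2.80963159e-04 -9.62028034e-01 -2.72950513e-01]
[0.58403231 0.17163322 0.13238931] [0.58487624 0.01929946 0.12857244] (array([-28.7,   0.6,  58.1]), array([ 0.0003, -0.2466, -0.001 ]))
```

```bash
python3 -m jog '[[[-24,0.6,10],[0,-0.05,0],0.45],[[-24,0.6,30],[0,-0.15,0],0.45],[[-24,0.6,50],[0,-0.247,0],0.45],[[-24,0.6,50],[0,-0.247,0],0.45],[[-24,0.6,50],[0,-0.247,0],0.45]]'
python3 - <<'E'
from h import *
o=get_obs();print(o['eef_pos'],o['q'])
p,d=camera('wrist');cv2.imwrite('pics/w3.png',p[:,:,::-1]);np.save('pics/w3.npy',d)
c=get_calibration('wrist');np.save('pics/w3T.npy',c['world_from_camera'])
print(c['world_from_camera'],proj(c,[.584,.061,.101]))
q=p[180:250,235:335,::-1]
cv2.imwrite('pics/w3a.png',cv2.resize(q,None,fx=8,fy=8,interpolation=cv2.INTER_CUBIC))
E
```

```text
time_s: 5.5
eef_pos: [0.5837, 0.0271, 0.1299]
eef_rot: [0.33, 0.625, 0.624, -0.333]
wrist_force: [1.0, -0.2, -0.1]
opening: 0.446
[0.58374442 0.02710689 0.12989331] [ 0.26304874  0.64368394  1.53219715 -0.93763084  1.43141571  0.63790167]
[[ 0.99999609 -0.00197725 -0.00197505  0.58456716]
 [-0.0024437  -0.27574693 -0.96122716  0.18039355]
 [ 0.00135597  0.96122824 -0.27575068  0.13653295]
 [ 0.          0.          0.          1.        ]] [280.42742897 200.09756577]
```

View pics/w3.png

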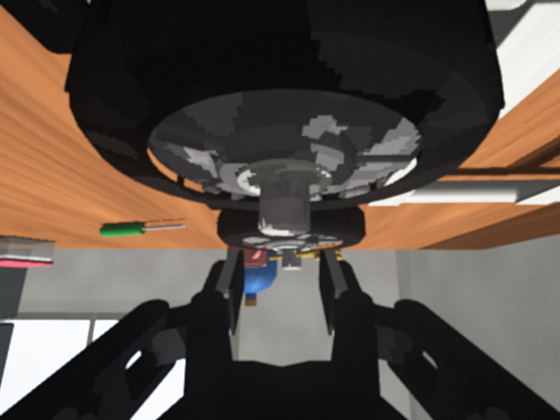

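View pics/w3a.png

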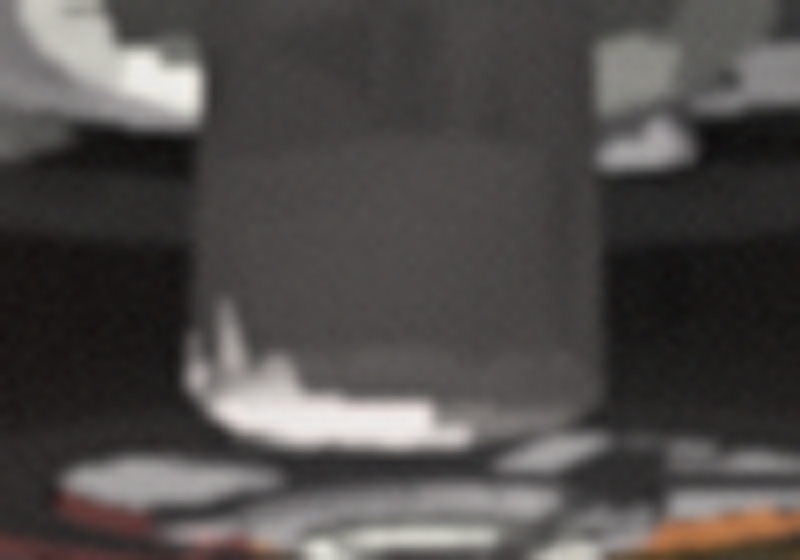

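```bash
python3 - <<'E'
from h import *
p=cv2.imread('pics/w3.png')[155:215,240:330].astype(float)
p=np.clip((p-25)*3.2,0,255).astype('uint8')
cv2.imwrite('pics/w3b.png',cv2.resize(p,None,fx=8,fy=8,interpolation=cv2.INTER_NEAREST))
d=np.load('pics/w3.npy');np.set_printoptions(linewidth=250)
print((d[172:204:2,256:316:2]*1000).round(0).astype(int))
E
```

```text
[[115 116 114 114 115 115 114 114 114 114 114 113 113 114 114 115 114 113 115 114 114 114 114 114 114 113 115 114 113 113]
 [115 116 116 116 116 116 117 117 116 116 116 115 116 115 116 115 116 116 115 117 117 116 117 117 116 116 115 116 116 115]
 [119 119 118 118 118 118 118 117 117 116 116 115 115 115 115 115 116 116 115 116 116 117 117 118 119 118 119 119 118 118]
 [121 119 121 121 119 119 116 117 115 116 115 114 115 115 115 116 114 114 114 116 117 117 117 118 119 120 119 119 121 121]
 [122 123 124 120 119 119 117 117 116 116 115 115 115 115 115 115 115 115 115 115 116 116 117 117 119 120 121 123 122 123]
 [125 125 122 120 118 117 117 117 115 115 116 116 116 114 114 114 114 115 114 115 116 116 117 117 119 120 120 124 126 124]
 [128 126 123 120 119 117 119 119 118 118 119 118 118 115 116 115 115 114 115 115 115 116 117 117 118 119 121 126 126 126]
 [129 130 121 119 118 118 119 121 120 120 120 122 120 115 114 114 113 114 115 116 115 115 116 116 118 120 120 129 129 130]
 [132 132 123 119 119 117 119 120 121 123 124 123 122 115 115 114 114 114 114 114 115 116 115 117 119 118 120 132 13
[... 168 characters left out ...]
122 123 126 126 113 114 113 113 114 114 114 114 115 115 117 116 118 120 138 137 136]
 [147 146 121 118 118 118 119 120 121 122 124 125 128 114 113 113 113 113 112 114 114 114 115 115 117 118 119 147 146 146]
 [175 176 120 117 117 117 117 119 122 122 124 126 127 113 112 114 113 113 114 113 115 116 115 116 116 118 120 162 163 164]
 [262 262 121 118 116 117 117 118 120 113 114 113 112 113 114 113 114 113 113 113 113 114 115 115 115 118 119 166 166 165]
 [260 261 120 118 116 115 115 115 114 113 113 113 113 113 113 111 112 113 112 113 113 114 115 115 114 118 118 169 170 171]
 [261 260 120 118 117 115 114 115 113 113 113 113 113 112 113 112 113 112 113 112 114 114 114 115 116 117 118 255 255 256]]
```

View pics/w3b.png

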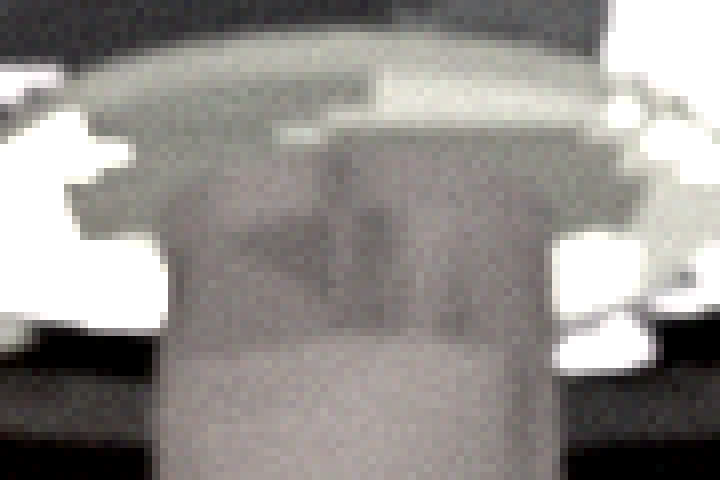

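```bash
cat > cyl.py <<'E'
from h import *
from scipy.optimize import least_squares
def cloud(n):
    d=np.load(f'pics/{n}.npy').astype(float);T=np.load(f'pics/{n}T.npy');c=get_calibration('wrist');c['world_from_camera']=T
    v,u=np.mgrid[0:420,0:560];x=(u-c['cx'])/c['fx']*d;y=(v-c['cy'])/c['fy']*d
    P=np.stack([x,y,d],-1)@T[:3,:3].T+T[:3,3];return P,d
def fit(P,mask):
    Q=P[mask][:,:2];f=lambda p:np.hypot(Q[:,0]-p[0],Q[:,1]-p[1])-.010
    r=least_squares(f,Q.mean(0)+[0,-.005],loss='soft_l1',f_scale=.0005);return r.x,np.std(f(r.x))
E
python3 - <<'E'
from cyl import *
P,d=cloud('w3')
v,u=np.mgrid[0:420,0:560]
m=(u>284)&(u<306)&(v>180)&(v<215)&(d>0);m|=(u>264)&(u<306)&(v>202)&(v<220)
c,s=fit(P,m);print('axle',c,s)
r=np.hypot(P[...,0]-c[0],P[...,1]-c[1])
h=(r<.0088)&(v>180)&(v<205)&(u>258)&(u<312)
print(h.sum(),np.argwhere(h).min(0),np.argwhere(h).max(0))
H=P[h]
print('zrange',np.percentile(H[:,2],[1,5,95,99]))
# mouth edges: angles of pixels where hole
ph=np.arctan2(-(H[:,0]-c[0]),H[:,1]-c[1])
W=H
for zz in np.arange(.094,.112,.002):
    k=h&(abs(P[...,2]-zz)<.001)
    if k.sum()>3:
        cs=u[k];print(zz.round(3),k.sum(),cs.min(),cs.max(),v[k].min(),v[k].max())
# left wall fit line in rows 186..196
k=h&(v>=187)&(v<=195)&(u>=269)&(u<=280);Q=P[k][:,:2]-c
cc=Q.mean(0);uu,ss,vt=np.linalg.svd(Q-cc);print('wall dir',vt[0],'ang',np.arctan2(-vt[0][0],vt[0][1]),ss/np.sqrt(len(Q)),'offset from axis',np.cross(cc,vt[0]))
# rim edges
for row in range(186,197,2):
    L=[(uu_,) for uu_ in range(255,315) if h[row,uu_]];a,b=L[0][0],L[-1][0]
    for e,uu_ in(('L',a-1),('R',b+1)):
        q=P[row,uu_][:2]-c;print(row,e,uu_,np.arctan2(-q[0],q[1]).round(3),end=' ')
    print()
# top of axle & washer
k=(r<.008)&(P[...,2]>.105)&(v>205)&(v<240);print('ztop',np.percentile(P[k][:,2],[50,90,97]))
k=(r>.0125)&(r<.018)&(P[...,1]>c[1])&(P[...,2]<.105)&(P[...,2]>.08);print('washer',np.percentile(P[k][:,2],[10,50,90]),k.sum())
E
```

```text
axle [0.58558886 0.06241477] 0.006354433080348036
210 [182 267] [204 302]
zrange [0.0965559  0.09672547 0.10164621 0.10464319]
0.096 49 268 280 182 191
0.098 92 268 294 183 196
0.1 50 267 299 190 197
0.102 15 267 298 195 198
wall dir [ 0.46779298 -0.88383807] ang -2.6548006154201036 [0.00252361 0.00066523] offset from axis 0.002722008304845239
186 L 267 0.816 186 R 295 -0.39 
188 L 267 0.849 188 R 281 0.146 
190 L 267 0.818 190 R 290 -0.205 
192 L 267 0.82 192 R 281 0.139 
194 L 266 0.922 194 R 281 0.147 
196 L 267 0.735 196 R 281 0.134 
ztop [0.11403359 0.11420794 0.1142654 ]
washer [0.09370958 0.09402355 0.09429451] 696<stdin>:20: DeprecationWarning: Arrays of 2-dimensional vectors are deprecated. Use arrays of 3-dimensional vectors instead. (deprecated in NumPy 2.0)
```

```bash
python3 - <<'E'
from h import *
o=get_obs()
c=get_calibration('wrist')['world_from_camera'];T=tool(o)
cr=T.inv()*R.from_matrix(c[:3,:3]); ct=T.inv().apply(c[:3,3]-o['eef_pos'])
a=np.radians(58);s,k=np.sin(a),np.cos(a)
Rt=R.from_euler('z',.47)*R.from_matrix(np.array([[0,k,-s],[1,0,0],[0,-s,-k]]).T)
look=Rt.apply(cr.apply([0,0,1]));print(look)
cam=np.array([.5856,.0624,.102])-0.120*look;pos=cam-Rt.apply(ct);print(cam,pos,rel(o,pos,Rt))
E
```

```text
[ 0.4393529  -0.86588487 -0.23919118]
[0.53287765 0.16630618 0.13070294] [0.60281701 0.03050172 0.1319698 ] (array([ 1.6, 17.7, -2.3]), array([-0.3949, -0.0369, -0.2583]))
```

```bash
python3 -m jog '[[[0,6,-3],[-0.13,-0.012,-0.086],0.45],[[1,12,-3],[-0.26,-0.024,-0.172],0.45],[[1.6,17.7,-2.3],[-0.395,-0.037,-0.258],0.45],[[1.6,17.7,-2.3],[-0.395,-0.037,-0.258],0.45],[[1.6,17.7,-2.3],[-0.395,-0.037,-0.258],0.45],[[1.6,17.7,-2.3],[-0.395,-0.037,-0.258],0.45]]'
python3 - <<'E'
from cyl import *
o=get_obs();print(o['eef_pos'],o['q'])
p,d=camera('wrist');cv2.imwrite('pics/w4.png',p[:,:,::-1]);np.save('pics/w4.npy',d)
cal=get_calibration('wrist');np.save('pics/w4T.npy',cal['world_from_camera'])
print(proj(cal,[.5856,.0624,.1]))
P,d=cloud('w4')
np.set_printoptions(linewidth=250)
print((d[170:206:2,250:314:2]*1000).round(0).astype(int))
q=np.clip((p[150:230,230:330,::-1].astype(float)-20)*2,0,255).astype('uint8')
cv2.imwrite('pics/w4a.png',cv2.resize(q,None,fx=7,fy=7,interpolation=cv2.INTER_CUBIC))
E
```

```text
time_s: 6.05
eef_pos: [0.6065, 0.0464, 0.1486]
eef_rot: [0.391, 0.472, 0.749, -0.252]
wrist_force: [-0.5, -0.3, -0.3]
opening: 0.448
[0.60654531 0.04635338 0.14864213] [ 0.29292211  0.47859564  1.74613212 -1.13628509  1.11688309  0.49690058]
[256.51095426 170.66502024]
[[127 129 130 129 129 131 130 130 131 132 132 134 136 188 187 188 189 188 187 188 187 187 187 188 188 187 187 187 188 300 299 302]
 [128 128 128 128 129 129 129 130 131   0 133 134 137 191 192 190 190 192 192 191 191 190 191 191 213 214 305 304 305 305 305 305]
 [128 127 126 128 130 128 129 130 131 132 132 134 137 194 194 395 395 396 394 396 395 395 314 213 212 213 309 310 312 310 310 309]
 [126 127 127 128 128 128 129 129 131 132 132 133 136 426 425 425 424 425 423 424 325 319 316 212 212 212 315 316 186 186 186 185]
 [128 127 129 129 128 129 128 129 129 130 132 133 137 432 431 432 432 432 432 328 326 322 190 189 189 188 189 189 190 190 190 189]
 [127 127 128 127 128 128 130 129 130 130 131 132 135 193 193 193 192 192 192 192 192 193 192 193 193 192 194 191 192 193 192 194]
 [126 126 128 127 128 128 129 129 130 130 13
[... 828 characters left out ...]
371 372 371 371 371 372 405 406 407 408 410]
 [140 138 139 139 139 139 139 139 138 139 138 380 380 380 380 379 380 380 379 380 381 379 380 378 379 405 406 406   0 409 410 410]
 [142 142 143 142 142 143 142 140 141 388 390 387 389 386 387 388 389 388 386 388 389 386 388 406 406 405 407 408 408 409 409 410]
 [284 286 290 292 294 300 306 313 322 533 533 533 397 395 397 396 395 396 396 395 396 396 408 409 408 410 411 411 412 412 413 413]
 [283 285 289 290 292 300 304 311 323 544 542 545 544 542 545 544 544 543 542 544 542 542 544 542 542 542 541 542 418 417 417 418]
 [282 285 289 290 293 300 304 311 323 555 556 555 556 557 556 557 556 556 555 555 554 556 557 554 554 554 555 555 555 556 554 554]]
```

View pics/w4a.png

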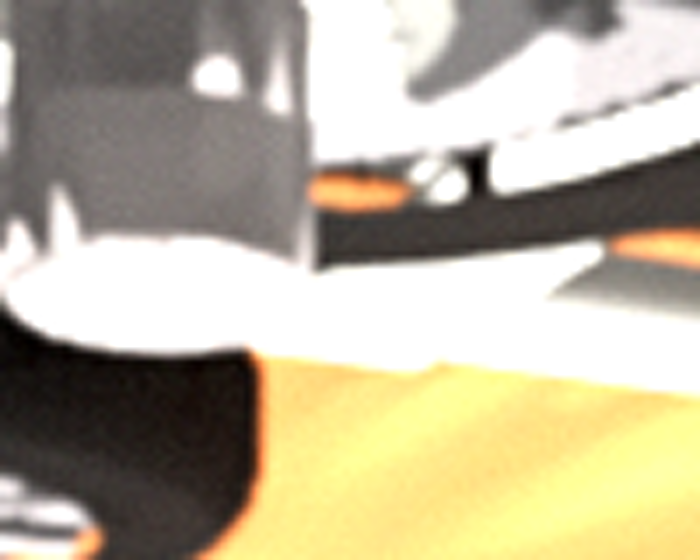

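```bash
python3 - <<'E' 2>/dev/null
from cyl import *
P,d=cloud('w4');v,u=np.mgrid[0:420,0:560]
np.set_printoptions(linewidth=250)
print((d[144:172:2,228:278:2]*1000).round(0).astype(int))
m=(u>234)&(u<272)&(v>170)&(v<185)&(d>0)&(d<.16)
c,s=fit(P,m);print(c,s)
P3,d3=cloud('w3');m3=(u>262)&(u<307)&(v>200)&(v<220)&(d3<.13);print(fit(P3,m3))
r=np.hypot(P[...,0]-c[0],P[...,1]-c[1])
h=(r<.0085)&(v>146)&(v<172)&(u>240)&(u<276)
for row in range(148,168,2):
    L=[x for x in range(240,276) if h[row,x]]
    if len(L)<3: continue
    for x in(L[0]-1,L[-1]+1):
        q=P[row,x][:2]-c;print(row,x,np.arctan2(-q[0],q[1]).round(3),end='  ')
    print()
E
```

```text
[[133 135 134 135 133 134 133 132 133 131 132 132 132 131 131 131 133 133 133 134   0 135 134 134 132]
 [137 136 135 136 134 133 133 132 132 132 132 133 132 132 131 132 131 134 133 134 134 135 135 136 136]
 [138 139 138 135 134 133 133 132 131 131 132 133 132 132 131 133 133 133 133 134 135 136 138 139 138]
 [140 141 137 135 133 132 132 132 133 133 133 133 133 133 133 131 132 133 131 133 136 135 137 139 138]
 [142 142 136 135 134 132 132 131 135 134 135 136 136 135 134 131 132 133 134 133 134 133 136 138 141]
 [143 143 136 134 133 132 132 131 136 137 136 138 137 136 137 132 132 133 132 133 134 134 136 138 142]
 [146 146 135 135 133 132 132 132 135 139 139 139 139 138 140 130 130 132 133 132 134 135 136 139 146]
 [148 148 136 134 131 131 132 132 135 140 141 141 141 140 140 130 131 132 131 132 133 134 136 138 147]
 [150 151 134 132 133 131 131 130 135 140 142 142 143 143 143 130 130 130 132 133 133 133 135 137 150]
 [152 152 134 133 132 130 132 131 135 140 130 130 129 130 144 130 130 131 132 132 134 134 135 137 151]
 [159 155 135 132 132 131 130 129 129 128 129 129 130 130 130 130 130 129 131 131 132 133 135 138 155]
 [162 161 134 133 132 130 131 130 129 129 129 128 129 129 130 129 130 130 131 132 132 133 134 137 157]
 [186 185 134 132 131 130 130 128 130 129 128 129 129 130 130 130 129 130 130 132   0 133 135 137 162]
 [187 138 134 132 131 131 129 130 130 128 129 127 129 130 129 129 131 130 130 131 132 132 134 136 188]]
[0.58399778 0.06165571] 0.0005072721590234599
(array([0.58556282, 0.06238601]), np.float64(0.007472062973270108))
150 243 0.85  150 257 0.159  
152 243 0.826  152 265 -0.196  
154 243 0.79  154 258 0.118  
156 243 0.85  156 258 0.138  
158 242 0.866  158 258 0.136  
160 243 0.825  160 258 0.126  
162 242 0.872  162 258 0.116
```

```bash
python3 - <<'E'
from h import *
o=get_obs();print(tool(o).as_matrix().round(2))
ps=1.177
def down(ps): return R.from_matrix(np.array([[np.cos(ps),np.sin(ps),0],[np.sin(ps),-np.cos(ps),0],[0,0,-1]]).T)
print(rel(o,[.5033,.3515,.150],down(ps)))
print(rel(o,[.59,.12,.19],down(ps)))
E
cat >> h.py <<'E'
def down(ps): return R.from_matrix(np.array([[np.cos(ps),np.sin(ps),0],[np.sin(ps),-np.cos(ps),0],[0,0,-1]]).T)
E
```

```text
[[-0.25  0.9   0.35]
 [ 0.51  0.43 -0.75]
 [-0.82 -0.01 -0.57]]
(array([ 179.2,   37.4, -265.3]), array([0.395 , 0.9134, 0.7729]))
(array([  6.8,  16.3, -84.9]), array([0.395 , 0.9134, 0.7729]))
```

```bash
python3 -m jog '[[[4,8,-40],[0.04,0.09,0.08],1],[[7,16,-80],[0.08,0.18,0.155],1],[[40,20,-120],[0.12,0.275,0.23],1],[[80,25,-160],[0.16,0.365,0.31],1],[[120,30,-205],[0.2,0.457,0.386],1],[[150,35,-240],[0.24,0.55,0.464],1],[[179,37,-265],[0.276,0.64,0.54],1],[[179,37,-265],[0.316,0.73,0.62],1],[[179,37,-265],[0.356,0.82,0.7],1],[[179,37,-265],[0.395,0.913,0.773],1],[[179,37,-265],[0.395,0.913,0.773],1],[[179,37,-265],[0.395,0.913,0.773],1],[[179,37,-265],[0.395,0.913,0.773],1]]'
python3 - <<'E'
from cyl import *
o=get_obs();print(o['eef_pos'],o['q'],tool(o).as_matrix().round(3))
p,d=camera('wrist');cv2.imwrite('pics/w5.png',p[:,:,::-1]);np.save('pics/w5.npy',d)
c=get_calibration('wrist');np.save('pics/w5T.npy',c['world_from_camera'])
print(proj(c,[.5033,.3515,.005]))
E
```

```text
time_s: 7.18
eef_pos: [0.5038, 0.3504, 0.1504]
eef_rot: [0.001, 0.832, 0.555, -0.001]
wrist_force: [-1.0, -0.2, -0.1]
opening: 1.001
[0.50381958 0.35039676 0.15035848] [ 0.41569868  0.36207996  1.58354844 -0.00247345  1.19689079  0.81055682] [[ 0.384  0.923  0.   ]
 [ 0.923 -0.384 -0.002]
 [-0.002  0.001 -1.   ]]
[281.90033707 193.76193411]
```

View pics/w5.png

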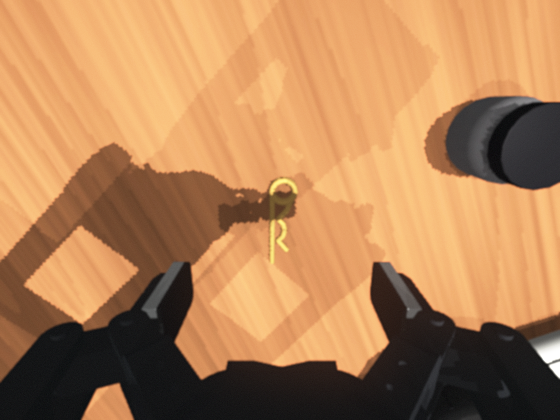

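```bash
python3 - <<'E'
from h import *
crop('pics/w5.png','pics/w5a.png',240,330,165,275,7)
E
```

```text
(no output)
```

View pics/w5a.png

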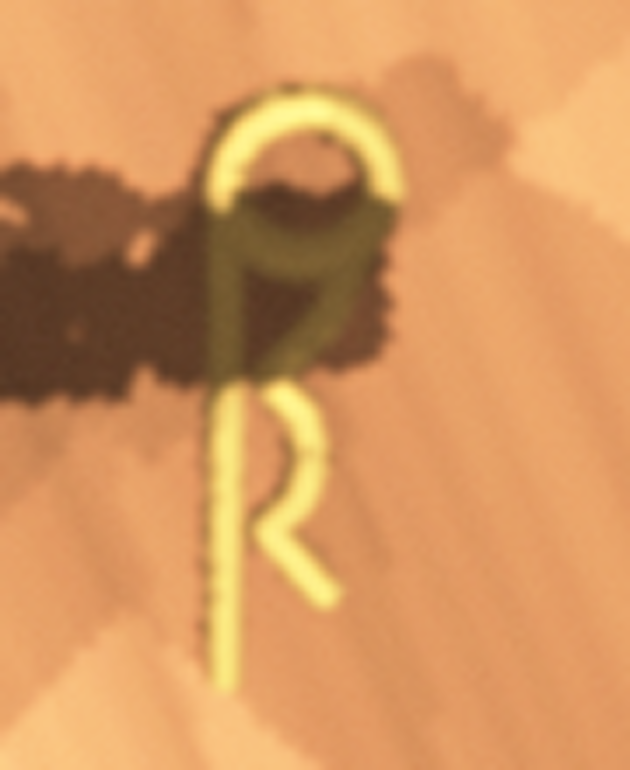

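```bash
python3 - <<'E'
from h import *
o=get_obs();c=get_calibration('wrist');c['world_from_camera']=np.load('pics/w5T.npy')
f=lambda x,y,z:ray(c,240+x/7,165+y/7,z)
coil=f(305,185,.0085);tip=f(226,692,.0025);a=f(227,400,.0025);a2=f(226,225,.0025)
print(coil,tip,a,a2)
for p,q in((tip,a),(tip,a2)):
    dd=p-q;print('heading',np.arctan2(dd[1],dd[0]),np.linalg.norm(dd))
L=tip-coil;print(np.linalg.norm(L[:2]),np.arctan2(L[1],L[0])+.138)
h=np.arctan2(*(tip-a2)[[1,0]]);ex=np.array([np.cos(h),np.sin(h)]);ey=np.array([-ex[1],ex[0]]);print('coil from tip',tip[:2]-75.5e-3*ex+.0105*ey)
for ps in (h+np.pi,):print(ps,rel(o,[*coil[:2],.05],down(ps)),rel(o,[*coil[:2],.02],down(ps)))
E
```

```text
[0.5059227  0.35391348 0.0085    ] [0.46616505 0.28703202 0.0025    ] [0.48386285 0.32820488 0.0025    ] [0.49352358 0.35121728 0.0025    ]
heading -1.976760621398299 0.04481535846383701
heading -1.973719518362521 0.06977274702878954
0.07780617066859147 -1.9691246627784516
coil from tip [0.50542843 0.35236874]
1.1678731352272722 (array([  3.9,   0.9, 100.2]), array([0.0009, 0.002 , 0.0097])) (array([  4. ,   0.8, 130.2]), array([0.0009, 0.002 , 0.0097]))
```

```bash
python3 -m jog '[[[2.4,0.3,40],[0,0,0.007],0.55],[[2.4,0.3,80],[0,0,0.007],0.55],[[2.4,0.3,115],[0,0,0.007],0.55],[[2.4,0.3,130],[0,0,0.007],0.55],[[2.4,0.3,136.5],[0,0,0.007],0.55],[[2.4,0.3,136.9],[0,0,0.007],0.55],[[2.4,0.3,136.9],[0,0,0.007],0.55]]'
python3 - <<'E'
from cyl import *
o=get_obs();print(o['eef_pos'],o['wrist_force'])
p,d=camera('wrist');cv2.imwrite('pics/w6.png',p[:,:,::-1])
crop('pics/w6.png','pics/w6a.png',180,390,180,380,4)
E
```

```text
time_s: 7.82
eef_pos: [0.5049, 0.3533, 0.0134]
eef_rot: [0.001, 0.833, 0.553, -0.001]
wrist_force: [-0.3, -0.1, 0.5]
opening: 0.55
[0.50493563 0.35327077 0.01339031] [-0.34008658 -0.07596338  0.47263543]
```

View pics/w6a.png

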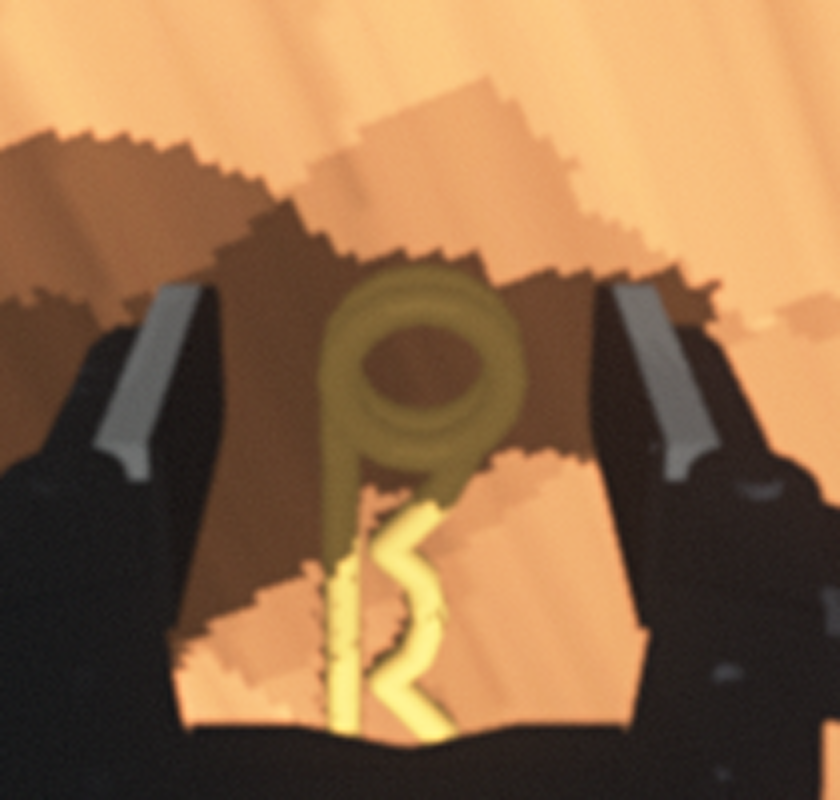

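```bash
python3 -m jog '[[[0,0,0],[0,0,0],0.4],[[0,0,0],[0,0,0],0.3],[[0,0,0],[0,0,0],0.2],[[0,0,0],[0,0,0],0.1],[[0,0,0],[0,0,0],0.1],[[0,0,0],[0,0,0],0.1],[[0,0,0],[0,0,0],0.1]]'
python3 - <<'E'
from cyl import *
o=get_obs();print(o['eef_pos'],o['wrist_force'],o['opening'],tool(o).as_matrix().round(3))
p,d=camera('wrist');cv2.imwrite('pics/w7.png',p[:,:,::-1])
crop('pics/w7.png','pics/w7a.png',180,390,180,380,4)
E
```

```text
time_s: 8.45
eef_pos: [0.5058, 0.3539, 0.0146]
eef_rot: [0.001, 0.833, 0.553, 0.0]
wrist_force: [-0.9, 1.1, 5.7]
opening: 0.268
[0.50581396 0.35389834 0.01455369] [-0.85299127  1.05591147  5.7439209 ] 0.2678359936363165 [[ 0.388  0.922  0.002]
 [ 0.922 -0.388 -0.002]
 [-0.001  0.003 -1.   ]]
```

View pics/w7a.png

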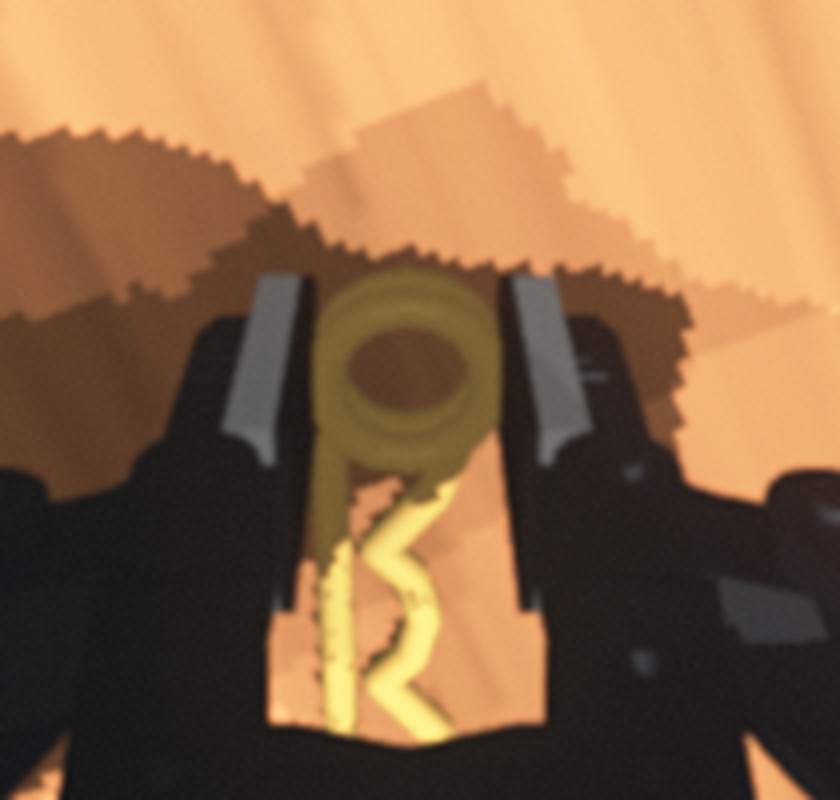

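```bash
python3 - <<'E'
from h import *
o=get_obs();c=get_calibration('wrist');T=tool(o)
crop('pics/w7.png','pics/w7b.png',245,320,240,365,6)
f=lambda x,y,z:T.inv().apply(ray(c,180+x/4,180+y/4,z)-o['eef_pos'])*1000
print('coil',f(407,368,.008)); 
for x,y in((331,480),(334,560),(338,640),(341,715)):print(f(x,y,.0025))
E
```

```text
coil [ 1.62851925 -1.06080513  6.54472305]
[-18.38923402 -11.07379057  12.03419651]
[-31.06876913 -10.91204633  12.04464462]
[-44.37918605 -10.60385352  12.05597706]
[-57.47281421 -10.40695479  12.06684505]
```

View pics/w7b.png

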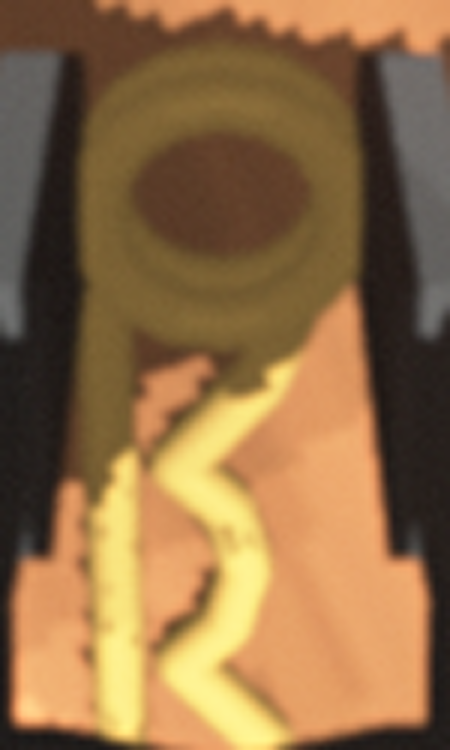

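```bash
cat >> h.py <<'E'
AX=np.array([.585,.062]);PS=2.05
def tgt(X,Y,z,ax=None,ps=None):
    ax=AX if ax is None else ax;ps=PS if ps is None else ps
    ex=np.array([np.cos(ps),np.sin(ps)]);ey=np.array([np.sin(ps),-np.cos(ps)])
    return np.array([*(ax+X*ex/1000+Y*ey/1000),z])
E
python3 - <<'E'
from h import *
o=get_obs()
t=tgt(50,10.5,.142);print(t,rel(o,t,down(PS)))
E
```

```text
[0.57126367 0.11120938 0.142     ] (array([-198.3,  154.9, -126.9]), array([ 0.0021,  0.0019, -0.8779]))
```

```bash
python3 -m jog '[[[0,0,-30],[0,0,0],0.1],[[0,0,-70],[0,0,0],0.1],[[0,0,-110],[0,0,0],0.1],[[-28,22,-135],[0,0,-0.12],0.1],[[-56,44,-140],[0,0,-0.24],0.1],[[-84,66,-140],[0,0,-0.36],0.1],[[-112,88,-140],[0,0,-0.48],0.1],[[-140,110,-140],[0,0,-0.6],0.1],[[-168,132,-140],[0,0,-0.72],0.1],[[-190,148,-140],[0,0,-0.82],0.1],[[-198,155,-140],[0.002,0.002,-0.878],0.1],[[-198,155,-133],[0.002,0.002,-0.878],0.1],[[-198,155,-133],[0.002,0.002,-0.878],0.1]]'
python3 - <<'E'
from h import *
o=get_obs();print(o['eef_pos'],o['wrist_force'],o['opening'],tool(o).as_matrix().round(3),o['q'])
p,d=camera('wrist');cv2.imwrite('pics/w8.png',p[:,:,::-1])
p,d=camera('scene');cv2.imwrite('pics/s8.png',p[:,:,::-1]);crop('pics/s8.png','pics/s8a.png',225,335,180,290,6)
E
```

```text
time_s: 9.58
eef_pos: [0.5706, 0.111, 0.1464]
eef_rot: [-0.001, 0.521, 0.854, -0.0]
wrist_force: [-0.3, 0.1, -0.6]
opening: 0.272
[0.57059323 0.1109599  0.14643978] [-0.28329147  0.08045602 -0.56079617] 0.2719138504688217 [[-0.458  0.889 -0.002]
 [ 0.889  0.458  0.   ]
 [ 0.001 -0.002 -1.   ]] [-1.21447418e-02  3.01638155e-01  1.67227147e+00  2.89445094e-04
  1.16997392e+00 -4.87736603e-01]
```

View pics/w8.png

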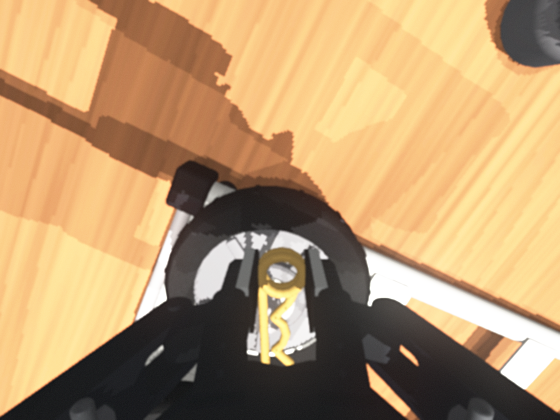

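View pics/s8a.png

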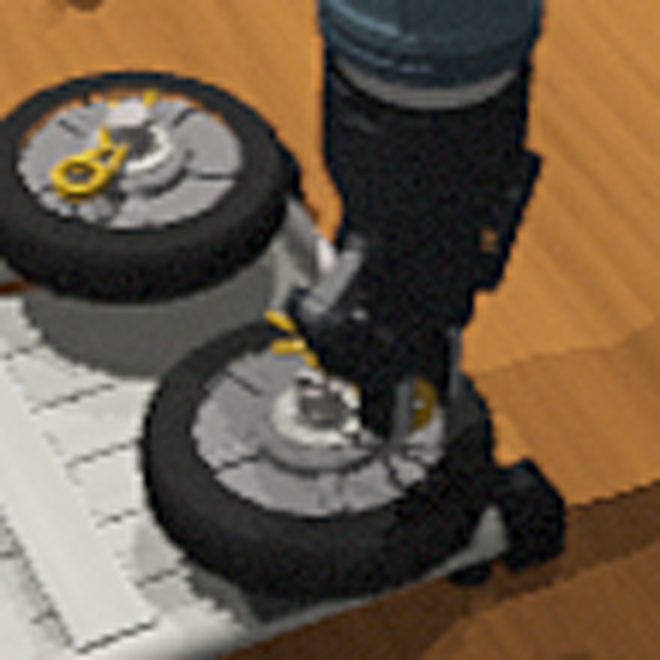

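```bash
python3 -m jog '[[[0,0,6],[0,0,0],0.1],[[0,0,11],[0,0,0],0.1],[[0,0,13],[0,0,0],0.1],[[0,0,13],[0,0,0],0.1]]'; for i in 1; do python3 -m jog '[[[0,0,1],[0,0,0],0.1],[[0,0,2],[0,0,0],0.1],[[0,0,2],[0,0,0],0.1]]'; done
```

```text
time_s: 10.02
eef_pos: [0.5696, 0.1131, 0.133]
eef_rot: [-0.002, 0.519, 0.855, -0.001]
wrist_force: [-1.3, -0.3, 0.1]
opening: 0.271
time_s: 10.27
eef_pos: [0.5695, 0.1132, 0.1308]
eef_rot: [-0.002, 0.519, 0.855, -0.001]
wrist_force: [-0.7, -0.6, -0.2]
opening: 0.272
```

```bash
python3 -m jog '[[[0,0,1],[0,0,0],0.1],[[0,0,1],[0,0,0],0.1]]'
```

```text
time_s: 10.43
eef_pos: [0.5695, 0.1132, 0.1298]
eef_rot: [-0.002, 0.519, 0.855, -0.001]
wrist_force: [0.1, 1.0, 0.6]
opening: 0.271
```

```bash
python3 -m jog '[[[0,0,1],[0,0,0],0.1],[[0,0,1],[0,0,0],0.1]]'
```

```text
time_s: 10.6
eef_pos: [0.5695, 0.1131, 0.1287]
eef_rot: [-0.002, 0.519, 0.855, -0.001]
wrist_force: [-0.7, -0.4, -0.8]
opening: 0.269
```

```bash
python3 -m jog '[[[0,0,0.7],[0,0,0],0.1],[[0,0,0.7],[0,0,0],0.1]]'
```

```text
time_s: 10.77
eef_pos: [0.5694, 0.1131, 0.1279]
eef_rot: [-0.002, 0.519, 0.855, -0.001]
wrist_force: [1.0, 0.1, -0.7]
opening: 0.269
```

```bash
python3 -m jog '[[[0,0,0.7],[0,0,0],0.1],[[0,0,0.7],[0,0,0],0.1]]'
```

```text
time_s: 10.93
eef_pos: [0.5693, 0.113, 0.1271]
eef_rot: [-0.002, 0.519, 0.855, -0.001]
wrist_force: [-0.1, 0.2, 0.2]
opening: 0.273
```

```bash
python3 -m jog '[[[0,0,0.8],[0,0,0],0.1],[[0,0,0.8],[0,0,0],0.1]]';python3 - <<'E'
from h import *
print(get_obs()['torque'],get_obs()['wrist_force'])
p,d=camera('scene');cv2.imwrite('pics/s9.png',p[:,:,::-1]);crop('pics/s9.png','pics/s9a.png',245,315,215,275,10)
E
```

```text
time_s: 11.1
eef_pos: [0.5694, 0.1131, 0.1263]
eef_rot: [-0.002, 0.519, 0.855, -0.001]
wrist_force: [-0.6, 0.1, 0.5]
opening: 0.269
[-0.02817837 -0.04215494  0.0028133 ] [-0.5635195   0.13988713  0.51355722]
```

View pics/s9a.png

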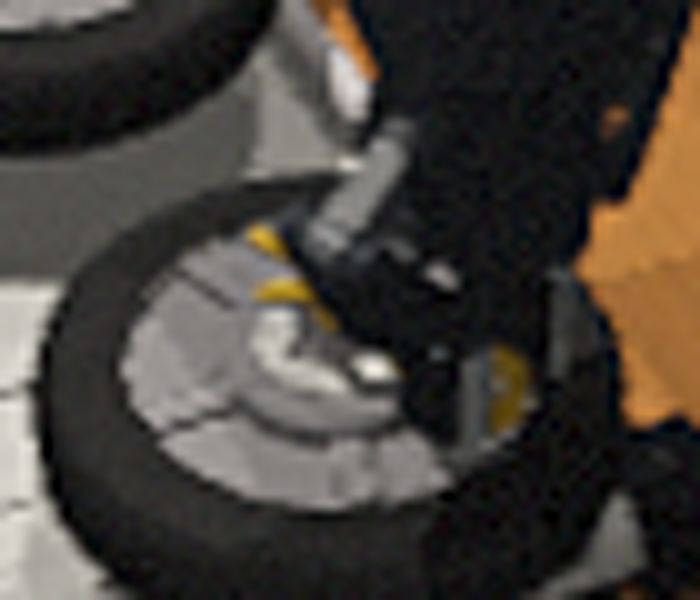

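```bash
python3 -m jog '[[[0,0,0.8],[0,0,0],0.1],[[0,0,0.8],[0,0,0],0.1]]'
```

```text
time_s: 11.32
eef_pos: [0.5696, 0.1131, 0.1256]
eef_rot: [-0.002, 0.519, 0.855, -0.001]
wrist_force: [0.1, 0.3, 1.2]
opening: 0.268
```

```bash
python3 -m jog '[[[0,0,0.8],[0,0,0],0.1],[[0,0,0.8],[0,0,0],0.1]]'
```

```text
time_s: 11.48
eef_pos: [0.5697, 0.1131, 0.125]
eef_rot: [-0.002, 0.519, 0.855, -0.001]
wrist_force: [-0.1, 0.6, 2.2]
opening: 0.267
```

```bash
python3 -m jog '[[[0,0,0.8],[0,0,0],0.1],[[0,0,0.8],[0,0,0],0.1]]'; python3 - <<'E'
from h import *
print(get_obs()['torque'],get_obs()['wrist_force'])
p,d=camera('top');cv2.imwrite('pics/t9.png',p[:,:,::-1]);crop('pics/t9.png','pics/t9a.png',195,270,140,210,10)
E
```

```text
time_s: 11.65
eef_pos: [0.5698, 0.1131, 0.1243]
eef_rot: [-0.001, 0.519, 0.855, -0.001]
wrist_force: [-0.8, 0.3, 1.7]
opening: 0.273
[-0.04433733  0.06272338 -0.04479434] [-0.77994891  0.28228236  1.73032851]
```

View pics/t9a.png

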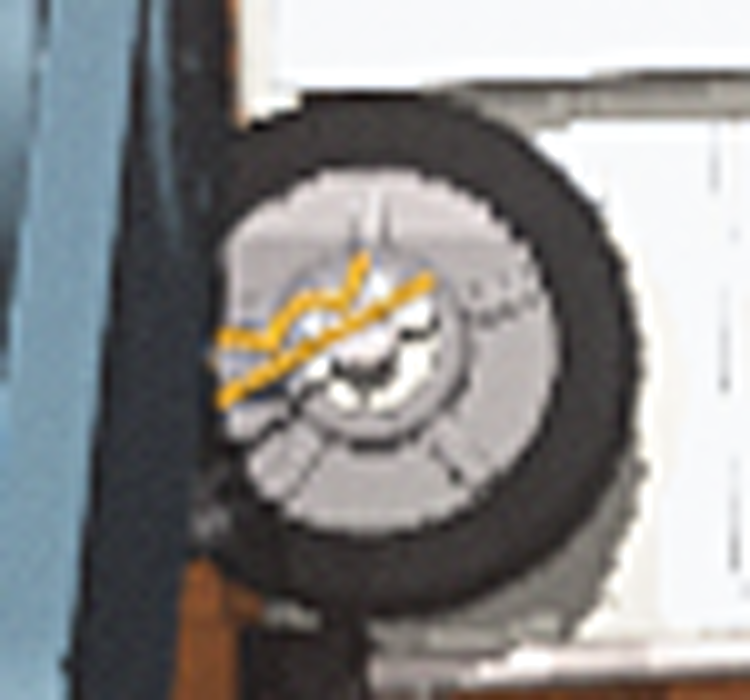

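```bash
python3 - <<'E'
from h import *
p,d=camera('top');np.save('pics/t9.npy',d);c=get_calibration('top')
hsv=cv2.cvtColor(p,cv2.COLOR_RGB2HSV)
m=(hsv[...,1]>110)&(hsv[...,0]>12)&(hsv[...,0]<32)&(hsv[...,2]>120)
for v,u in np.argwhere(m):
    if 215<u<245 and 160<v<185: print(u,v,pt(c,u,v,d[v,u]).round(4),p[v,u])
print('axle');
for v in range(171,180):
    print([float(pt(c,u,v,d[v,u])[2].round(4)) for u in range(224,240)])
print(get_obs()['eef_pos'],get_obs()['wrist_force'])
E
```

```text
231 165 [0.6084 0.0612 0.0938] [221 181 120]
230 166 [0.6    0.0607 0.1198] [229 176  64]
231 166 [0.6002 0.0582 0.1183] [236 184  78]
230 167 [0.5974 0.0609 0.1187] [245 188  36]
237 167 [0.6027 0.0447 0.0923] [217 176 108]
229 168 [0.6014 0.0676 0.0873] [210 175 114]
230 168 [0.5947 0.0609 0.1186] [241 191  63]
235 168 [0.6008 0.0507 0.0884] [196 158 106]
236 168 [0.6005 0.0478 0.0895] [230 176  65]
237 168 [0.5946 0.0421 0.117 ] [237 177  47]
225 169 [0.5978 0.0782 0.0915] [233 189 123]
226 169 [0.5981 0.0757 0.0898] [223 181 101]
227 169 [0.5986 0.0732 0.0875] [238 203 130]
229 169 [0.593  0.0643 0.1136] [227 180  58]
230 169 [0.592  0.061  0.1181] [201 163  96]
234 169 [0.5965 0.0527 0.0957] [217 172  75]
235 169 [0.5915 0.0473 0.1192] [213 158  40]
236 169 [0.5926 0.0452 0.1136] [230 189 106]
224 170 [0.59   0.0776 0.1161] [242 188  67]
225 170 [0.5904 0.0751 0.114 ] [228 169  40]
226 170 [0.5897 0.072  0.1168] [231 185  88]
227 170 [0.5902 0.0696 0.1145] [214 168  76]
228 170 [0.5892 0.0663 0.119 ] [211 155  30]
229 170 [0.5896 0.0639 0.1165] [218 173  69]
232 170 [0.5903 0.05
[... 2793 characters left out ...]
, 0.1179, 0.1171, 0.1144, 0.1125, 0.109, 0.1131, 0.1125, 0.111, 0.1157, 0.1071, 0.094, 0.0899, 0.0934, 0.0948, 0.0917]
[0.1182, 0.1172, 0.0956, 0.0907, 0.097, 0.1112, 0.1143, 0.1122, 0.1121, 0.1103, 0.0987, 0.0936, 0.0908, 0.0917, 0.0909, 0.0895]
[0.0905, 0.0903, 0.0984, 0.0902, 0.0929, 0.0893, 0.106, 0.1045, 0.1035, 0.0966, 0.0927, 0.0906, 0.0945, 0.0916, 0.0948, 0.0921]
[0.0916, 0.0956, 0.0921, 0.0946, 0.0893, 0.0954, 0.0907, 0.092, 0.0917, 0.0954, 0.0939, 0.092, 0.0919, 0.0913, 0.0863, 0.0937]
[0.0947, 0.0913, 0.091, 0.0948, 0.0933, 0.0927, 0.0936, 0.0909, 0.0928, 0.0905, 0.0914, 0.0967, 0.094, 0.0888, 0.089, 0.0892]
[0.56977577 0.11313754 0.12434599] [-0.99748044  0.22429349  2.4130905 ]
```

```bash
python3 -m jog '[[[0,0,-4],[0,0,0],0.1],[[0,0,-6],[0,0,0],0.1],[[0,0,-6],[0,0,0],0.1]]'; cat > leg.py <<'E'
from h import *
def leg(n,show=True):
    o=get_obs();T=tool(o);c=get_calibration('wrist')
    A=[]
    for i in range(2):
        p,d=camera('wrist');A.append(d)
    cv2.imwrite(f'pics/{n}.png',p[:,:,::-1])
    d=np.mean(A,0)
    hsv=cv2.cvtColor(p,cv2.COLOR_RGB2HSV)
    m=(hsv[...,1]>100)&(hsv[...,0]>14)&(hsv[...,0]<34)&(hsv[...,2]>60)
    v,u=np.mgrid[0:420,0:560]
    m&=(u>240)&(u<330)&(v>230)&(v<370)
    P=np.array([T.inv().apply(pt(c,x,y,d[y,x])-o['eef_pos'])*1000 for y,x in np.argwhere(m)])
    return P,m,o
E
python3 - <<'E'
from leg import *
P,m,o=leg('w10');print(o['eef_pos'],o['wrist_force'],len(P))
for lo in range(-70,20,8):
    k=(P[:,0]>lo)&(P[:,0]<lo+8)&(P[:,2]<18)&(P[:,2]>0)
    L=k&(P[:,1]<-6.5)
    print(lo,k.sum(),'all z',np.median(P[k,2]).round(2) if k.any() else '', 'leg',L.sum(),P[L].mean(0).round(2) if L.sum()>2 else '')
E
```

```text
time_s: 12.0
eef_pos: [0.57, 0.1131, 0.1307]
eef_rot: [-0.001, 0.519, 0.855, -0.001]
wrist_force: [-0.1, 0.2, -0.1]
opening: 0.267
[0.57002394 0.11310295 0.13074826] [-0.07272103  0.23850252 -0.09792513] 2222
-70 0 all z  leg 0 
-62 95 all z 12.01 leg 43 [-56.94  -9.36  11.88]
-54 127 all z 12.0 leg 52 [-50.13  -9.81  11.81]
-46 81 all z 11.88 leg 46 [-42.1   -9.92  11.76]
-38 123 all z 11.96 leg 64 [-34.18  -9.77  12.17]
-30 169 all z 11.92 leg 73 [-26.03  -9.92  11.82]
-22 103 all z 11.81 leg 54 [-17.97 -10.68  11.79]
-14 431 all z 7.4 leg 54 [-8.85 -9.64  7.38]
-6 323 all z 6.47 leg 158 [-2.59 -9.23  6.98]
2 434 all z 6.48 leg 170 [ 6.22 -9.    7.51]
10 261 all z 8.21 leg 3 [10.28 -6.77  9.01]
18 0 all z  leg 0
```

```bash
python3 - <<'E'
from h import *
a=cv2.imread('pics/w7.png')[240:365,225:335];b=cv2.imread('pics/w10.png')[240:365,225:335]
cv2.imwrite('pics/cmp.png',cv2.resize(np.hstack([a,b]),None,fx=3.6,fy=3.6,interpolation=cv2.INTER_CUBIC))
E
```

```text
(no output)
```

View pics/cmp.png

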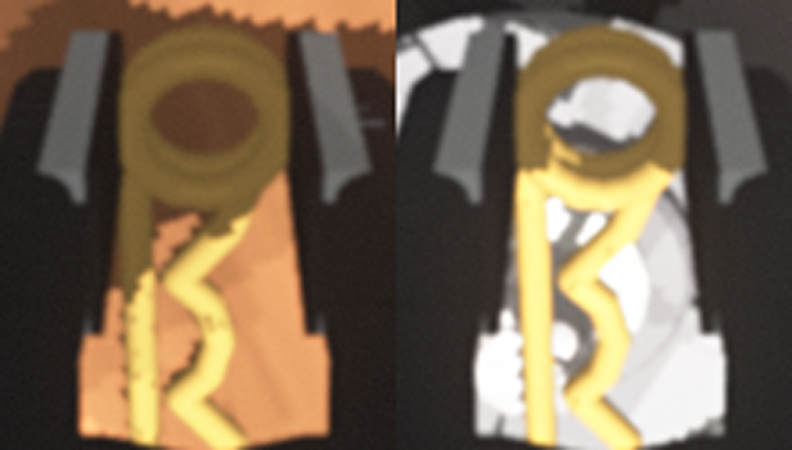

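```bash
python3 - <<'E'
from cyl import *
P,d=cloud('w5')
for v,u in((100,150),(100,300),(200,350),(150,380),(60,250),(230,240)):
    q=P[v-3:v+4,u-3:u+4].reshape(-1,3);print((u,v),np.median(q,0).round(4))
d=np.load('pics/top0.npy');c=get_calibration('top')
for u,v in((180,180),(180,220),(230,225),(100,180),(230,110),(350,200),(350,120)):
    print('top',u,v,np.median([pt(c,x,y,d[y,x]) for x in range(u-2,u+3) for y in range(v-2,v+3)],0).round(4))
d=np.load('pics/top0.npy')
print('axle top px',[[round(float(pt(c,u,v,d[v,u])[2]),4) for u in range(228,236)] for v in range(169,177)])
d=np.load('pics/scene0.npy') if 0 else None
P,d=cloud('w2');
T=np.load('pics/w2T.npy')
v,u=np.mgrid[0:420,0:560]
m=(u>268)&(u<298)&(v>214)&(v<229)&(d>0)&(d<.2);print('w2 axletop',np.percentile(P[m][:,2],[10,50,90]),m.sum(),P[m].mean(0))
for vv,uu in((75,60),(180,80),(270,420)):print('w2 table',np.median(P[vv-3:vv+4,uu-3:uu+4].reshape(-1,3),0))
P,d=cloud('w3')
for vv,uu in((120,30),(200,50),(170,530)):print('w3 table',np.median(P[vv-3:vv+4,uu-3:uu+4].reshape(-1,3),0))
E
```

```text
(150, 100) [ 0.4304  0.4701 -0.0016]
(300, 100) [ 0.5489  0.4209 -0.0016]
(350, 200) [ 0.5597  0.3192 -0.0016]
(380, 150) [ 0.5996  0.3537 -0.0016]
(250, 60) [ 0.5224  0.4658 -0.0013]
(240, 230) [ 0.4506  0.3314 -0.0015]
top 180 180 [5.858e-01 2.266e-01 1.000e-04]
top 180 220 [4.649e-01 2.255e-01 3.000e-04]
top 230 225 [ 0.4468  0.0768 -0.0011]
top 100 180 [5.904e-01 4.663e-01 4.000e-04]
top 230 110 [8.022e-01 7.480e-02 2.000e-04]
top 350 200 [ 0.5143 -0.2847  0.0008]
top 350 120 [ 7.643e-01 -2.954e-01  7.000e-04]
axle top px [[0.1068, 0.1052, 0.1045, 0.1097, 0.1055, 0.1077, 0.1104, 0.1064], [0.1056, 0.1084, 0.1135, 0.1133, 0.1106, 0.1086, 0.107, 0.1088], [0.1148, 0.1118, 0.1141, 0.1131, 0.1125, 0.1106, 0.1069, 0.1064], [0.1136, 0.1169, 0.1146, 0.1119, 0.1159, 0.1155, 0.1118, 0.1023], [0.1158, 0.1095, 0.1132, 0.111, 0.1166, 0.1133, 0.1139, 0.1062], [0.1153, 0.1116, 0.114, 0.114, 0.1108, 0.1109, 0.1092, 0.1063], [0.1126, 0.117, 0.1136, 0.1149, 0.1131, 0.1139, 0.1038, 0.1094], [0.1069, 0.1121, 0.1153, 0.1133, 0.1101, 0.1073, 0.1077, 0.1031]]
w2 axletop [0.11176501 0.11259077 0.11298862] 396 [0.58448746 0.06410599 0.11244834]
w2 table [ 0.42216413  0.0771659  -0.00059819]
w2 table [ 0.35944641 -0.05852201 -0.0008798 ]
w2 table [ 8.61201717e-01 -3.77774957e-01  2.55155644e-04]
w3 table [ 3.76533702e-01 -4.57120383e-02 -1.76231980e-04]
w3 table [ 0.22532167 -0.27903065 -0.00098954]
w3 table [ 0.87050471 -0.15189361  0.00209479]
```

```bash
python3 - <<'E'
from h import *
o=get_obs();print(rel(o,tgt(45,30,.137),down(PS)),rel(o,tgt(45,30,.1175),down(PS)))
E
```

```text
(array([-7.4, 20. , -6.8]), array([-0.0028, -0.0019, -0.0003])) (array([-7.4, 20. , 12.7]), array([-0.0028, -0.0019, -0.0003]))
```

```bash
python3 -m jog '[[[-4,8,-5],[-0.003,-0.002,0],0.1],[[-7.4,20,-5],[-0.003,-0.002,0],0.1],[[-7.4,20,-5],[-0.003,-0.002,0],0.1],[[-7.4,20,5],[-0.003,-0.002,0],0.1],[[-7.4,20,13],[-0.003,-0.002,0],0.1],[[-7.4,19,13],[-0.003,-0.002,0],0.1],[[-7.4,17,13],[-0.003,-0.002,0],0.1],[[-7.4,17,13],[-0.003,-0.002,0],0.1]]'; python3 - <<'E'
from h import *
o=get_obs();d=o['eef_pos'][:2]-AX;print('X,Y',d@[np.cos(PS),np.sin(PS)]*1e3,d@[np.sin(PS),-np.cos(PS)]*1e3,o['wrist_force'],o['torque'])
E
```

```text
time_s: 12.77
eef_pos: [0.5873, 0.1142, 0.1166]
eef_rot: [-0.0, 0.519, 0.855, -0.0]
wrist_force: [0.5, -0.1, -0.0]
opening: 0.271
X,Y 45.279258634308114 26.091802515998197 [ 0.50013671 -0.10242313 -0.01214835] [ 0.01731341 -0.03989097  0.00693007]
```

```bash
cat > st.py <<'E'
from h import *
o=get_obs();d=o['eef_pos'][:2]-AX;ex=np.array([np.cos(PS),np.sin(PS)]);ey=np.array([np.sin(PS),-np.cos(PS)]);F=o['wrist_force'];M=o['torque']
print('t %.2f X %.2f Y %.2f z %.2f | FX %.1f FY %.1f Fz %.1f | M %s op %.3f'%(o['time_s'],d@ex*1e3,d@ey*1e3,o['eef_pos'][2]*1e3,F[:2]@ex,F[:2]@ey,F[2],tool(o).inv().apply(M).round(3),o['opening']))
E
python3 -m jog '[[[0,-1,0],[0,0,0],0.1],[[0,-1.2,0],[0,0,0],0.1]]' >/dev/null;python3 st.py;python3 -m jog '[[[0,-0.8,0],[0,0,0],0.1],[[0,-0.8,0],[0,0,0],0.1]]'>/dev/null;python3 st.py
```

```text
t 12.93 X 45.29 Y 24.72 z 116.85 | FX 0.6 FY 0.1 Fz -1.0 | M [-0.023  0.025 -0.019] op 0.272
t 13.10 X 45.25 Y 23.92 z 117.22 | FX 0.6 FY 0.1 Fz 0.2 | M [ 0.018  0.045 -0.003] op 0.271
```

```bash
python3 -m jog '[[[0,-0.8,0],[0,0,0],0.1],[[0,-0.8,0],[0,0,0],0.1]]'>/dev/null;python3 st.py;
```

```text
t 13.27 X 45.19 Y 23.10 z 117.39 | FX 0.3 FY -1.0 Fz -0.2 | M [ 0.003 -0.008  0.   ] op 0.269
```

```bash
for i in 1; do python3 -m jog '[[[0,-0.7,0],[0,0,0],0.1],[[0,-0.7,0],[0,0,0],0.1]]'>/dev/null;python3 st.py;done
```

```text
t 13.43 X 45.18 Y 22.35 z 117.46 | FX 0.0 FY 0.8 Fz -0.9 | M [-0.046  0.035  0.018] op 0.273
```

```bash
python3 -m jog '[[[0,-0.7,0],[0,0,0],0.1],[[0,-0.7,0],[0,0,0],0.1]]'>/dev/null;python3 st.py
```

```text
t 13.60 X 45.21 Y 21.52 z 117.44 | FX 0.3 FY -0.1 Fz 0.2 | M [ 0.007 -0.013 -0.041] op 0.272
```

```bash
python3 -m jog '[[[0,-0.7,0],[0,0,0],0.1],[[0,-0.7,0],[0,0,0],0.1]]'>/dev/null;python3 st.py
```

```text
t 13.77 X 45.17 Y 21.06 z 117.56 | FX 0.4 FY 1.3 Fz -0.6 | M [-0.155  0.015 -0.023] op 0.271
```

```bash
python3 -m jog '[[[0,-0.7,0],[0,0,0],0.1],[[0,-0.7,0],[0,0,0],0.1]]'>/dev/null;python3 st.py;python3 -c "
from h import *
import time
for i in range(3):
    camera('wrist');o=get_obs();F=o['wrist_force'];print(F[:2]@[np.sin(PS),-np.cos(PS)],o['torque'])"
```

```text
t 13.93 X 45.17 Y 20.75 z 117.73 | FX 0.0 FY 2.0 Fz 0.1 | M [-0.394  0.128 -0.134] op 0.273
2.5680267674313613 [ 0.28255903 -0.41165779  0.14552738]
2.0563680147145122 [ 0.28729589 -0.40292744  0.12621729]
3.343916722851143 [ 0.26144766 -0.36117376  0.14599455]
```

```bash
python3 - <<'E'
from h import *
o=get_obs();M=tool(o).as_matrix();print(M.round(4),np.arctan2(M[1,0],M[0,0]));print(rel(o,tgt(90,8.75,.1115),down(PS)))
E
```

```text
[[-4.609e-01  8.875e-01  1.100e-03]
 [ 8.875e-01  4.609e-01  2.000e-04]
 [-3.000e-04  1.100e-03 -1.000e+00]] 2.0497746662660483
(array([ 44.8, -12. ,   6.2]), array([ 0.0011,  0.0003, -0.0002]))
```

```bash
python3 -m jog '[[[0,4,0],[0,0,0],0.1],[[20,4,0],[0,0,0],0.1],[[40,2,0],[0,0,0],0.1],[[45,-8,4],[0.001,0,0],0.1],[[45,-12,6.2],[0.001,0,0],0.1],[[45,-12,6.2],[0.001,0,0],0.1],[[45,-12,6.2],[0.001,0,0],0.1]]';python3 st.py; python3 - <<'E'
from h import *
p,d=camera('top');cv2.imwrite('pics/t11.png',p[:,:,::-1]);crop('pics/t11.png','pics/t11a.png',195,270,140,210,10)
p,d=camera('scene');cv2.imwrite('pics/s11.png',p[:,:,::-1]);crop('pics/s11.png','pics/s11a.png',235,315,205,275,9)
E
```

```text
time_s: 14.67
eef_pos: [0.5514, 0.1456, 0.1114]
eef_rot: [0.0, 0.519, 0.855, -0.0]
wrist_force: [0.4, -0.6, -1.0]
opening: 0.267
t 14.67 X 89.65 Y 8.68 z 111.43 | FX -0.7 FY 0.0 Fz -1.0 | M [ 0.008  0.024 -0.034] op 0.267
```

View pics/t11a.png

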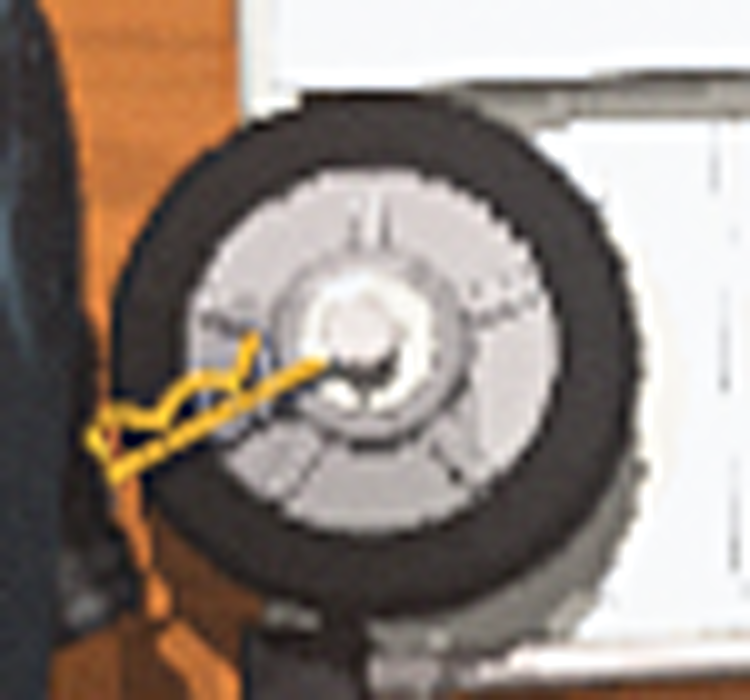

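View pics/s11a.png

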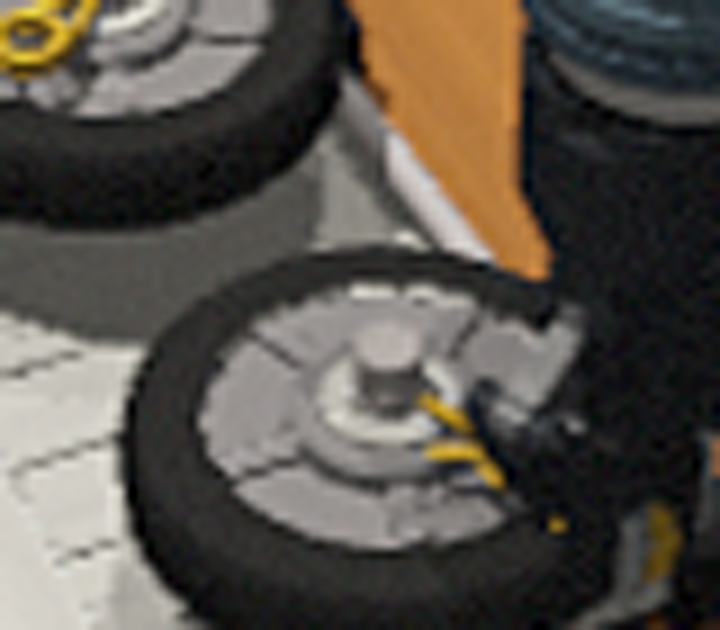

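```bash
python3 -m jog '[[[-2,0,0],[0,0,0],0.1],[[-3.5,0,0],[0,0,0],0.1],[[-3.5,0,0],[0,0,0],0.1]]'>/dev/null;python3 st.py;python3 -m jog '[[[-1,0,0],[0,0,0],0.1],[[-1,0,0],[0,0,0],0.1]]'>/dev/null;python3 st.py;python3 -m jog '[[[-1,0,0],[0,0,0],0.1],[[-1,0,0],[0,0,0],0.1]]'>/dev/null;python3 st.py
```

```text
t 15.02 X 85.01 Y 9.39 z 111.90 | FX -0.5 FY -0.5 Fz -1.1 | M [ 0.086 -0.021  0.048] op 0.270
t 15.18 X 83.55 Y 9.34 z 111.89 | FX -0.3 FY -0.9 Fz -1.1 | M [ 0.092 -0.003  0.071] op 0.270
t 15.35 X 82.34 Y 9.28 z 111.86 | FX -0.2 FY -1.1 Fz -1.0 | M [ 0.102 -0.028  0.027] op 0.270
```

```bash
python3 -m jog '[[[-1,0,0],[0,0,0],0.1],[[-1,0,0],[0,0,0],0.1]]'>/dev/null;python3 st.py
```

```text
t 15.52 X 81.20 Y 9.28 z 111.88 | FX -0.5 FY -1.2 Fz -0.6 | M [ 0.084 -0.002  0.059] op 0.268
```

```bash
python3 -m jog '[[[-1,0,0],[0,0,0],0.1],[[-1,0,0],[0,0,0],0.1]]'>/dev/null;python3 st.py
```

```text
t 15.68 X 80.08 Y 9.31 z 111.89 | FX -0.1 FY -0.5 Fz -0.9 | M [0.089 0.009 0.069] op 0.273
```

```bash
python3 -m jog '[[[-1,-0.4,0],[0,0,0],0.1],[[-1.5,-0.4,0],[0,0,0],0.1],[[-1.5,-0.4,0],[0,0,0],0.1]]'>/dev/null;python3 st.py; python3 -m jog '[[[-1,0,0],[0,0,0],0.1],[[-1.5,0,0],[0,0,0],0.1],[[-1.5,0,0],[0,0,0],0.1]]'>/dev/null;python3 st.py
```

```text
t 15.93 X 78.42 Y 9.00 z 111.98 | FX -0.7 FY -0.3 Fz -0.6 | M [-0.051  0.035  0.009] op 0.274
t 16.18 X 76.76 Y 9.08 z 112.06 | FX 0.1 FY 0.1 Fz 0.1 | M [-0.013 -0.011 -0.012] op 0.271
```

```bash
python3 - <<'E'
from h import *
p,d=camera('top');cv2.imwrite('pics/t12.png',p[:,:,::-1]);crop('pics/t12.png','pics/t12a.png',195,270,140,210,10)
E
```

```text
(no output)
```

View pics/t12a.png

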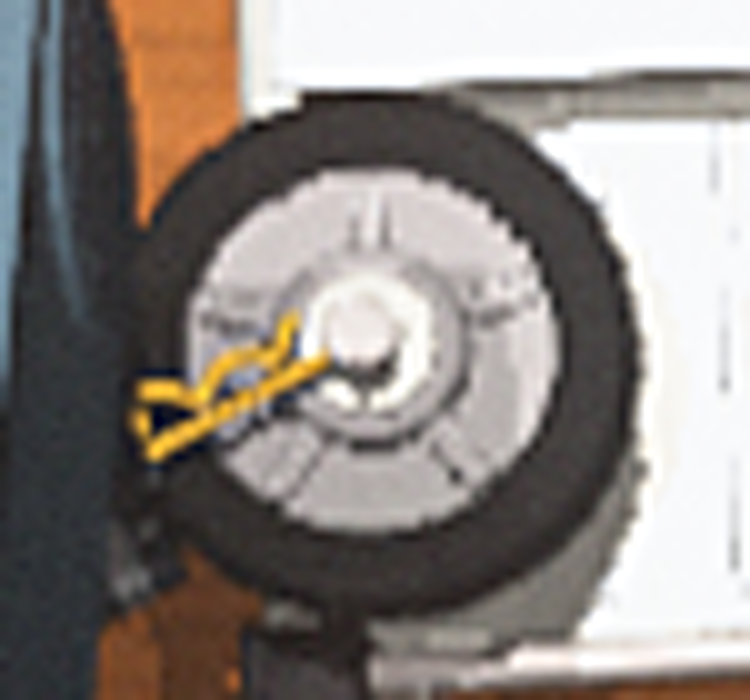

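```bash
python3 -m jog '[[[-1.5,0,0],[0,0,0],0.1],[[-3,0,0],[0,0,0],0.1],[[-4,0,0],[0,0,0],0.1],[[-4,0,0],[0,0,0],0.1]]'>/dev/null;python3 st.py; python3 -m jog '[[[-1.5,0,0],[0,0,0],0.1],[[-3,0,0],[0,0,0],0.1],[[-3,0,0],[0,0,0],0.1]]'>/dev/null;python3 st.py
```

```text
t 16.57 X 72.58 Y 9.04 z 112.02 | FX -0.3 FY 0.6 Fz -1.2 | M [ 0.041 -0.001  0.021] op 0.274
t 16.82 X 69.19 Y 9.08 z 112.08 | FX -0.3 FY 0.0 Fz -0.3 | M [-0.021  0.014  0.03 ] op 0.270
```

```bash
python3 -m jog '[[[-1.5,0,0],[0,0,0],0.1],[[-3,0,0],[0,0,0],0.1],[[-3,0,0],[0,0,0],0.1]]'>/dev/null;python3 st.py
```

```text
t 17.07 X 65.86 Y 9.10 z 112.12 | FX 0.3 FY 0.4 Fz -0.2 | M [-0.058  0.068  0.014] op 0.273
```

```bash
python3 -m jog '[[[-1.5,0,0],[0,0,0],0.1],[[-3,0,0],[0,0,0],0.1],[[-3,0,0],[0,0,0],0.1]]'>/dev/null;python3 st.py;python3 -m jog '[[[-1.5,0,0],[0,0,0],0.1],[[-2,0,0],[0,0,0],0.1],[[-2,0,0],[0,0,0],0.1]]'>/dev/null;python3 st.py
```

```text
t 17.32 X 62.67 Y 9.35 z 112.21 | FX 0.0 FY 0.5 Fz -1.5 | M [-0.163  0.106 -0.078] op 0.271
t 17.57 X 61.25 Y 9.43 z 112.13 | FX 3.6 FY 2.0 Fz 0.5 | M [-0.294  0.738 -0.052] op 0.268
```

```bash
python3 -m jog '[[[-1.5,0,0],[0,0,0],0.1],[[-2.5,0,0],[0,0,0],0.1],[[-2.5,0,0],[0,0,0],0.1]]'>/dev/null;python3 st.py
```

```text
t 17.82 X 59.85 Y 9.45 z 111.94 | FX 6.0 FY 1.8 Fz -0.3 | M [-0.346  1.    -0.088] op 0.268
```

```bash
python3 -m jog '[[[-1.5,0,0],[0,0,0],0.1],[[-3.5,0,0],[0,0,0],0.1],[[-3.5,0,0],[0,0,0],0.1]]'>/dev/null;python3 st.py
```

```text
t 18.07 X 57.07 Y 9.57 z 111.84 | FX 2.5 FY 1.4 Fz -0.1 | M [-0.254  0.655  0.005] op 0.266
```

```bash
python3 -m jog '[[[-1.5,0,0],[0,0,0],0.1],[[-3.5,0,0],[0,0,0],0.1],[[-3.5,0,0],[0,0,0],0.1]]'>/dev/null;python3 st.py
```

```text
t 18.32 X 54.02 Y 9.63 z 111.73 | FX 2.5 FY 1.0 Fz -0.6 | M [-0.332  0.72  -0.027] op 0.270
```

```bash
python3 -m jog '[[[-1.5,0,0],[0,0,0],0.1],[[-3.5,0,0],[0,0,0],0.1],[[-3.5,0,0],[0,0,0],0.1]]'>/dev/null;python3 st.py
```

```text
t 18.57 X 49.95 Y 9.71 z 111.81 | FX -0.5 FY 0.8 Fz -0.2 | M [-0.187  0.024 -0.063] op 0.271
```

```bash
python3 -m jog '[[[-1.5,0,0],[0,0,0],0.1],[[-3.5,0,0],[0,0,0],0.1],[[-3.5,0,0],[0,0,0],0.1]]'>/dev/null;python3 st.py;python3 - <<'E'
from h import *
p,d=camera('top');cv2.imwrite('pics/t13.png',p[:,:,::-1]);crop('pics/t13.png','pics/t13a.png',195,270,140,210,10)
E
```

```text
t 18.82 X 44.85 Y 9.74 z 112.01 | FX -5.1 FY -0.6 Fz -0.6 | M [-0.009 -0.834 -0.037] op 0.267
```

View pics/t13a.png

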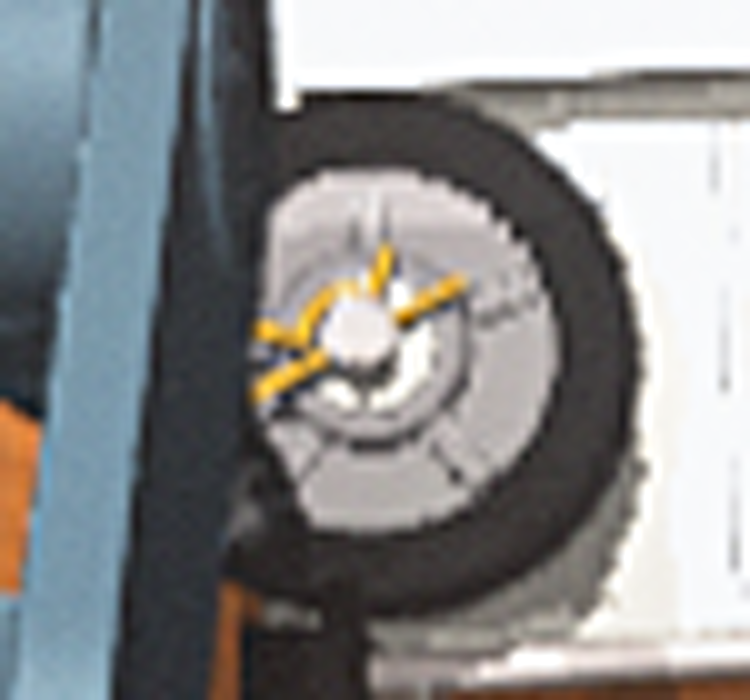

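```bash
python3 -m jog '[[[-1.5,0,0],[0,0,0],0.1],[[-3,0,0],[0,0,0],0.1],[[-3,0,0],[0,0,0],0.1]]'>/dev/null;python3 st.py
```

```text
t 19.12 X 41.29 Y 9.66 z 112.09 | FX -1.0 FY -0.5 Fz -1.0 | M [-0.042 -0.099 -0.017] op 0.269
```

```bash
python3 -m jog '[[[-1,0,0],[0,0,0],0.1],[[-2,0,0],[0,0,0],0.1],[[-2,0,0],[0,0,0],0.1]]'>/dev/null;python3 st.py
```

```text
t 19.37 X 39.91 Y 9.67 z 111.97 | FX 2.5 FY 0.8 Fz -0.5 | M [-0.219  0.496  0.014] op 0.267
```

```bash
python3 -m jog '[[[-1,0,0],[0,0,0],0.1],[[-2,0,0],[0,0,0],0.1],[[-2,0,0],[0,0,0],0.1]]'>/dev/null;python3 st.py
```

```text
t 19.62 X 39.38 Y 9.69 z 111.73 | FX 6.9 FY 1.5 Fz 0.4 | M [-0.369  1.095  0.049] op 0.270
```

```bash
python3 -m jog '[[[-1,0,0],[0,0,0],0.1],[[-2.5,0,0],[0,0,0],0.1],[[-2.5,0,0],[0,0,0],0.1]]'>/dev/null;python3 st.py
```

```text
t 19.87 X 39.00 Y 9.72 z 111.42 | FX 8.8 FY 2.5 Fz 1.6 | M [-0.421  1.575 -0.011] op 0.269
```

```bash
python3 -m jog '[[[1.2,0,-0.4],[0,0,0],0.1],[[1.2,0,-0.4],[0,0,0],0.1]]'>/dev/null;python3 st.py;python3 -m jog '[[[0,0,0],[0,0,0],0.4],[[0,0,0],[0,0,0],0.6],[[0,0,0],[0,0,0],0.6],[[0,0,0],[0,0,0],0.6],[[0,0,0],[0,0,0],0.6]]'; python3 st.py
```

```text
t 20.03 X 40.44 Y 9.65 z 111.80 | FX 0.5 FY 0.6 Fz -0.7 | M [-0.084  0.287 -0.028] op 0.272
time_s: 20.45
eef_pos: [0.575, 0.1021, 0.1118]
eef_rot: [-0.002, 0.52, 0.854, 0.002]
wrist_force: [-0.9, 0.4, 0.2]
opening: 0.597
t 20.45 X 40.14 Y 9.62 z 111.84 | FX 0.7 FY -0.7 Fz 0.2 | M [-0.01  -0.016  0.023] op 0.597
```

```bash
python3 -m jog '[[[0,0,-10],[0,0,0],0.6],[[0,0,-30],[0,0,0],0.6],[[0,0,-60],[0,0,0],0.6],[[0,0,-90],[0,0,0],0.6],[[0,0,-90],[0,0,0],0.6]]'; python3 - <<'E'
from h import *
p,d=camera('wrist');cv2.imwrite('pics/w14.png',p[:,:,::-1]);crop('pics/w14.png','pics/w14a.png',200,370,180,330,4.5)
c=get_calibration('wrist');np.save('pics/w14T.npy',c['world_from_camera']);np.save('pics/w14.npy',d)
E
```

```text
time_s: 20.87
eef_pos: [0.579, 0.1014, 0.2096]
eef_rot: [0.003, 0.52, 0.854, 0.005]
wrist_force: [1.0, 1.1, 0.6]
opening: 0.6
```

View pics/w14a.png

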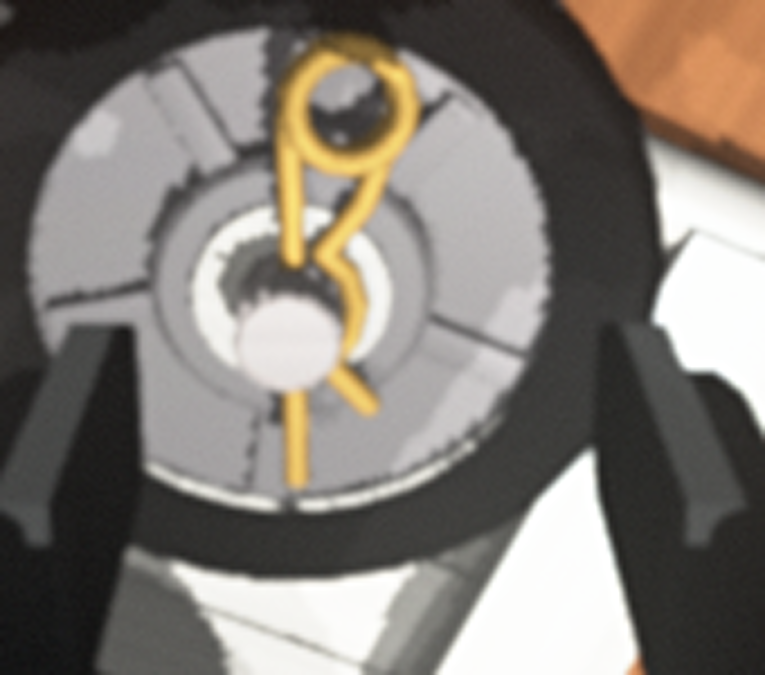

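```bash
python3 - <<'E'
from cyl import *
c=get_calibration('wrist');c['world_from_camera']=np.load('pics/w14T.npy')
f=lambda x,y,z:ray(c,200+x/4.5,180+y/4.5,z)[:2]
zh=.098
ax=f(289,342,zh+.014);co=f(348,102,zh+.0055);tip=f(297,488,zh);L=f(290,180,zh)
ex=(tip-L)/np.linalg.norm(tip-L);ey=np.array([-ex[1],ex[0]])
for n,p in(('axle',ax),('coil',co),('tip',tip)):print(n,p,(p-ax)@ex*1e3,(p-ax)@ey*1e3)
P,d=cloud('w14');r=np.hypot(*(np.moveaxis(P[...,:2],-1,0)-ax[:,None,None]))
for nm,a,b in(('top',0,.007),('washer',.0125,.018)):
    k=(r>a)&(r<b)&(P[...,2]>.08);print(nm,np.percentile(P[k][:,2],[10,50,90]))
hsv=None
for x,y in((350,60),(398,140),(300,140),(290,200),(297,440)):
    u,v=int(200+x/4.5),int(180+y/4.5);print(x,y,np.median(P[v-1:v+2,u-1:u+2].reshape(-1,3),0))
p,d=camera('scene');cv2.imwrite('pics/s15.png',p[:,:,::-1])
E
```

```text
axle [0.58274368 0.06399029] 0.0 0.0
coil [0.57290469 0.10622299] -41.994647088559056 10.810009930002831
tip [0.60101543 0.02924349] 39.257867610040755 0.1289329595263943
top [0.10835337 0.10915141 0.11002415]
washer [0.08826001 0.08942199 0.09541905]
350 60 [0.56974464 0.1111602  0.09594981]
398 140 [0.58515147 0.10142007 0.09536841]
300 140 [0.56861113 0.09451148 0.09877414]
290 200 [0.57275417 0.08214164 0.09550016]
297 440 [0.59561332 0.04015295 0.09916941]
```

View pics/s15.png

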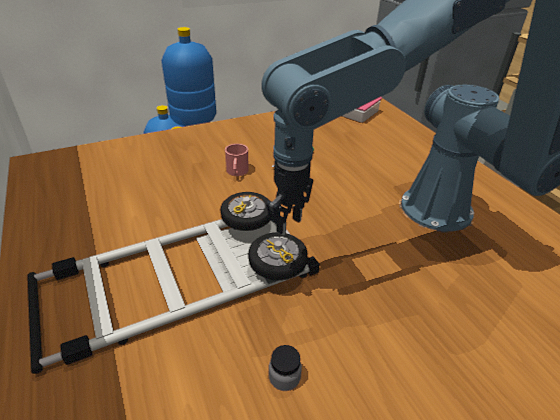

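```bash
python3 -m jog '[[[0,0,0],[0,0,0],0.6],[[0,0,0],[0,0,0],0.6],[[0,0,0],[0,0,0],0.6]]'; python3 - <<'E'
from cyl import *
c=get_calibration('wrist');np.save('pics/w16T.npy',c['world_from_camera'])
p,d=camera('wrist');cv2.imwrite('pics/w16.png',p[:,:,::-1]);crop('pics/w16.png','pics/w16a.png',215,345,180,310,6);np.save('pics/w16.npy',d)
E
```

```text
time_s: 21.22
eef_pos: [0.5758, 0.1014, 0.2034]
eef_rot: [-0.001, 0.52, 0.854, 0.003]
wrist_force: [0.7, 0.1, -1.2]
opening: 0.598
```

View pics/w16a.png

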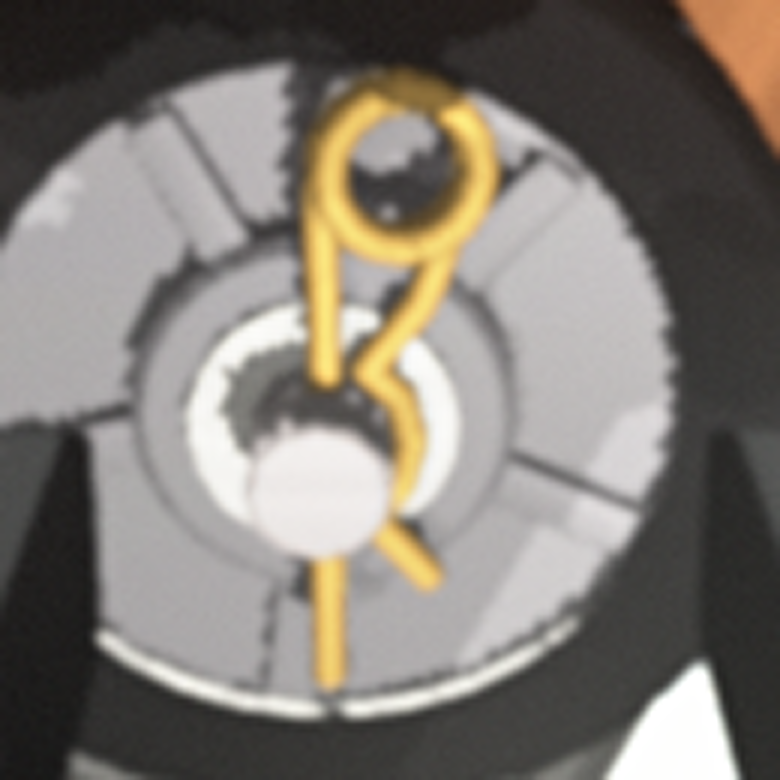

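```bash
python3 - <<'E'
from cyl import *
c=get_calibration('wrist');c['world_from_camera']=np.load('pics/w16T.npy')
f=lambda x,y,z:ray(c,215+x/6,180+y/6,z)[:2]
zh=.0979
ax=f(320,492,zh+.014);co=f(402,167,zh+.006);tip=f(331,691,zh);L=f(324,300,zh)
ex=(tip-L)/np.linalg.norm(tip-L);ey=np.array([-ex[1],ex[0]])
for n,p in(('axle',ax),('coil',co),('tip',tip)):print(n,p,(p-ax)@ex*1e3,(p-ax)@ey*1e3)
P,d=cloud('w16');r=np.hypot(*(np.moveaxis(P[...,:2],-1,0)-ax[:,None,None]))
for nm,a,b in(('top',0,.007),('washer',.0125,.018)):
    k=(r>a)&(r<b)&(P[...,2]>.08);print(nm,np.percentile(P[k][:,2],[10,50,90]))
print(get_obs()['wrist_force'],get_obs()['time_s'])
E
```

```text
axle [0.58467432 0.06245636] 0.0 0.0
coil [0.57478434 0.10528739] -42.54958433963208 11.038199105826846
tip [0.60362749 0.02702243] 40.182222490552604 0.41842824747061674
top [0.11106118 0.11190738 0.11265975]
washer [0.09130315 0.09227827 0.09870932]
[ 0.34713636 -0.63583473 -0.30935227] 21.2667
```

```bash
python3 - <<'E'
from cyl import *
P,d=cloud('w16');p=cv2.imread('pics/w16.png');hsv=cv2.cvtColor(p,cv2.COLOR_BGR2HSV)
v,u=np.mgrid[0:420,0:560]
m=(hsv[...,1]>110)&(hsv[...,0]>12)&(hsv[...,0]<32)&(u>255)&(u<305)&(v>188)&(v<300)
Q=P[m];Q=Q[(Q[:,2]>.09)&(Q[:,2]<.115)]
tool=P[285:294,268:272].reshape(-1,3);leg1=P[222:240,268:271].reshape(-1,3)
print('far leg z',np.median(tool,0),'near leg',np.median(leg1,0))
ps=2.05;ex=-np.array([np.cos(ps),np.sin(ps)]);ey=np.array([-ex[1],ex[0]])
k=(u>258)&(u<279)&(v>254)&(v<271)&(abs(P[...,2]-.112)<.003);T=P[k];a=[(np.percentile(T[:,:2]@e,1)+np.percentile(T[:,:2]@e,99))/2 for e in(ex,ey)];print('axle diam',[np.ptp(T[:,:2]@e) for e in (ex,ey)])
s=Q[:,:2]@ex-a[0];t=Q[:,:2]@ey-a[1]
print('clip s range',np.percentile(s,[0,.5,99.5,100])*1e3,'t',np.percentile(t,[.5,99.5])*1e3)
for lo in range(-60,45,6):
    kk=(s*1e3>lo)&(s*1e3<lo+6)&(t<.003)
    if kk.sum()>3:print(lo,kk.sum(),(np.mean(t[kk])*1e3).round(2),np.median(Q[kk,2]).round(4))
E
```

```text
far leg z [0.5990837  0.03540691 0.1028654 ] near leg [0.57532458 0.08139701 0.09830448]
axle diam [np.float64(0.014738685099846133), np.float64(0.01532033564806523)]
clip s range [-53.34689066 -52.86569066  32.41499115  33.92037553] t [-2.3024878  22.79138409]
-54 8 2.03 0.0989
-48 45 0.51 0.1005
-42 45 0.46 0.1015
-36 41 0.24 0.0985
-30 36 -0.46 0.0977
-24 33 -0.24 0.0983
-18 36 -0.18 0.0987
-12 14 -0.17 0.099
12 13 -0.05 0.1022
18 31 -0.14 0.1019
24 27 0.12 0.1024
30 15 0.02 0.1029
```

```bash
python3 -c "
from bench import *
print(hand_in())"
```

```text
the job is handed in; nothing more can be done
None
```

I pressed the wheel fully home, pushed the R-clip through the axle's cross hole until the bow sprang over and it stopped firmly, then let go. I handed in at about 21 s of the 67 s allowed.

- **Wheel:** I pushed it down with the fingers astride the axle. It slid at about 6–7 N and stopped hard, moving only about 0.1 mm at 35 N. Afterwards the washer measured 19.6 mm below the axle end; 20 mm is home.
- **Clip:** I found the hole about 0.48 rad off the trolley's y axis with the wrist camera. I then felt for the axle with light touches (2–3 N) of the clip's leg to line it up. The leg went in without meeting solid metal. I felt up to about 6 N as the bow rode over the axle, then the clip drew itself home and stopped firmly at about 9 N.
- **After letting go:** the depth image put the coil about 40 mm from the axle's centre, as it should be, with the bow hugging the axle and the gripper about 90 mm clear. The wrist force was at its noise level.
- **Other objects:** I did not touch the mug, grease jar or screwdriver, or the other wheel.

Three checks disagreed:
- **Camera heights:** the wrist camera read about 1.6 mm low, and my first height estimates differed by 2–4 mm. I settled these by feel and by comparing the views.
- **Clip tilt:** the seated clip slopes up slightly towards its tip, by at most about 0.08 rad. The hole's clearance allows about 0.06, so that reading is probably a little high.
- **Clip length:** a rougher pixel measurement made the clip about 9% too long. I put that down to this tilt and relied on the depth reading.

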